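# Clamp a row of copper tiles for chasing

## Robot

A 6-joint arm with a two-finger parallel gripper is mounted at the origin on the work surface. World frame = base frame: x ahead of the robot, y to its left, z up, the work surface at z = 0. Lengths are in m, angles in degrees, forces in N, time in s.
With the tool pointing down it reaches from about 0.275 to 0.875 m from the base axis. Payload 12.5 kg.
Tool frame: the origin (TCP) lies on the mounting face of the last link; the fingertips stand 173 mm ahead of it and the grasp point (between the pads) lies 155 mm ahead of it (ctrl.grip_point_offset is the distance from the TCP to the grasp point, in m); z points along the fingers, y is the line along which they close (so a half turn about z gives the same grasp; the last joint's range is limited). The gripper opens to 85 mm and grips with 20 to 120 N. Pads are 22 mm wide; open, the fingers measure 114 mm over their backs; the gripper's body (76 mm by 85 mm) begins 54 mm behind the grasp point. The pads swing forward as they close: fully open they stand 13 mm farther back than shut.
Start: joints at [63.392, 20.094, 94.641, -0, 65.266, -4.847], TCP at [0.204, 0.511, 0.405] pointing down, gripper open.
Joint ranges: [-157.81, 157.81], [-45, 120.19], [0.68, 151.7], [-89.99, 269.99], [4.06, 180], [-164.3, 164.3]. Speed limits (degrees/s): [127.2, 127.2, 159.86, 180, 180, 180].

## Interface

Orientations are given as [roll, pitch, yaw] about the fixed x, y, z axes, in that order (R = Rz(yaw) Ry(pitch) Rx(roll)).
In Python, from rig import ctrl gives the robot as it stands. The module is installed in compiled form; this text tells all that it offers.
- The arm moves only by the shell command python3 -m inch 'ROWS'. ROWS is JSON, one flat list of numbers, 7 for each row, row after row: the turn, a rotation vector about the tool's x, y, z in rad, then the shift along the tool's x, y, z in cm, then the gripper command: -1 is shut, 1 is fully open, values between are in proportion. A call has 1 to 8 rows; each row shifts and turns the commanded pose from where the row before left it, along the tool's axes as they then stand; what a row does not reach is not made up. A row lasts 1/8 s, in which the tool goes at most 62.5 mm and 10.7 degrees, less where a joint would pass 70% of its speed; a pose out of reach is approached as far as the arm can. A call with a gripper value outside its range is refused whole. The fingers move at their own pace and stop on an object; the grip force is fixed at half the most. Time passes only in rows, so rows that do not move let the fingers close. It gives the time, the measured TCP pose, the force, the opening and the grip force at its end, in the units of the state.
- ctrl.get_state(): the state, without advancing time (a new reading comes with each control period).
- ctrl.camera(name): name is "scene" or "side" or "wrist"; returns the picture (420x560x3 uint8, blue, green, red); there is no depth.
- ctrl.calibration(name): a dict with "fx", "fy", "cx", "cy" (pixels), "k1" (the pictures are not rectified: a ray, as slopes to the right and down, at radius r is drawn at 1 + k1 r^2 times it, then the intrinsics apply), "extrinsics" (4x4, takes a point from camera to world coordinates). Camera axes: x right, y down, z forward; pixel columns grow to the right and rows downward; lengths in m; the calibration is good to about 2 mm. A picture is of the moment at which its call begins: read the wrist's pose just before it. calibration takes no time and is no camera call; for the wrist camera it gives the pose at the moment of the call.
- ctrl.close_job(): hands the job in; it is judged then, once.
The state is a dict: "clock": time; "joints": joint angles; "qvel": joint speeds; "joint_efforts": joint torques, N m; "ee_pos": TCP position; "eef_rot": TCP orientation; "ft_force": force on the tool from outside, world axes, zero at the start; "moment": the same for the moment, N m; "gripper_width": opening from 0.0 (shut) to 1.0 (fully open); "grip_force": force on a finger pad.
Only numpy, scipy, OpenCV 4.12 (cv2) and the standard library are available. Lean on these libraries where they do the work, as an engineer would, in place of code of your own. Each camera call takes 0.05 s, during which the arm holds its last target. There are 200 camera calls.

## Task

Get the copper tiles lying about the bench ready for chasing: lay every one of them flat in the jig's track, side by side in one row with the long side across, having backed the cam lever off first, then slide the stop up to the hole that suits the number of tiles and push the headed pin from its block down through fork and index bar until its collar sits on the fork. Last of all turn the cam lever just far enough to take up the gap and press the stop's sprung face plate in by about 2 mm, never so far that the plate comes near bottoming (it has 6 mm); leave the rest of the bench as it is.

Things in the scene. Friction and masses are not known exactly. Their poses are not given: they have to be found in the camera images.
- jig: Clamping jig: dark steel bed 155 x 310 x 12 mm fixed to the bench. Origin: underside, on the track's centre line. y runs along the track from cam to stop, x across it to the index bar, z up. Track floor 12 mm above the bench. Two ribs guide the tiles: x = +-28 to +-34 mm, y = -92 to 142 mm, tops 16 mm above the bench.
- bar_hole_2 (a point): Index bar hole for a row of 2 tiles, at its top: jig x = 90, y = 4 mm, 44 mm above the bench; vertical through hole of 12.5 mm. Those for 3 and 4 tiles are at y = 44 and 84 mm. The fixed steel bar is 24 mm wide, 8 mm thick, and runs along x = 90 mm from y = -17 to 139 mm of the jig.
- cam_axis (a point): Vertical axis of the cam lever, at jig x = 0, y = -120 mm, 40 mm above the bench. The cam is a steel disc of 24 mm radius, 13 to 35 mm above the bench, set 10 mm off this axis: it reaches 24 - 10 cos(angle) mm from the axis towards the row (jig +y).
- cam (a joint): Angle of the cam lever, rad, 0 (fully backed off) to 2.4, growing clockwise from above. At 0 the lever points 0.5 rad from the jig's -y towards its +x; turning it on swings it through -y towards -x. Friction 0.25 N m; it stays where it is left, also under load. Starts at 0.3 to 1.2.
- cam_knob (a point): Top centre of the upright round wooden knob at the lever's end, 85 mm from the cam axis: 16 mm across, top 82 mm above the bench. The flat arm under it is 14 mm wide, its top 42 mm above the bench.
- stop (a joint): Position of the sliding stop, m, -0.005 to 0.115, growing away from the cam. At 0, 0.040 and 0.080 its fork lines up with the bar holes for 2, 3 and 4 tiles; its face plate's front is then at jig y = -22, 18 and 58 mm. Friction 4 N; it stays where it is left but the cam can push it back unless pinned. Starts at 0.095 to 0.112.
- stop_knob (a point): Top centre of the stop's upright round wooden knob: 18 mm across, standing 30 mm up from the stop, top 82 mm above the bench; at jig x = 0, y = stop position + 6 mm. The grey block under it is 50 mm (across) x 32 mm.
- stop_hole (a point): Centre of the 12.5 mm hole in the top face of the stop's fork, 52 mm above the bench, at jig x = 90 mm, y = stop position + 4 mm. The fork's two 6 mm tines lie above (46 to 52 mm) and below (28 to 34 mm) the index bar.
- pad (a joint): How far the stop's spring-backed face plate (50 mm wide, 14 to 36 mm above the bench) is pressed in, m: 0 free, 0.006 bottomed. Spring 6 N per mm.
- pin_block: Fixed wooden block 60 x 60 x 45 mm that parks the pin in a 14 mm hole, 40 mm deep, in the middle of its top. Origin: centre of its underside.
- pin: The headed steel pin, 72 mm long, loose, standing upright in the pin block. Origin: centre of its foot; z towards the head. Tapered nose from 5 mm to 10 mm across over 9 mm, shank 10 mm across up to 36 mm, collar 22 mm across from 36 to 40 mm, round grip 16 mm across from 40 to 72 mm. In the block the foot is 9 mm above the bench; seated in the fork 16 mm. 60 g.
- pin_collar (a point): Centre of the underside of the pin's collar, 36 mm above its foot.
- tile1: Loose copper-faced tile with raised ornament in the middle of its top, 50 mm (its x) x 39.5 mm (its y) x 20 mm thick, about 120 g. Origin: centre of its underside. It goes in the track with its 50 mm side across (its x along the jig's x, either way round). May be absent.
- tile2: Loose copper-faced tile with raised ornament in the middle of its top, 50 mm (its x) x 39 mm (its y) x 20 mm thick, about 120 g. Origin: centre of its underside. It goes in the track with its 50 mm side across (its x along the jig's x, either way round). May be absent.
- tile3: Loose copper-faced tile with raised ornament in the middle of its top, 50 mm (its x) x 38.5 mm (its y) x 20 mm thick, about 120 g. Origin: centre of its underside. It goes in the track with its 50 mm side across (its x along the jig's x, either way round). May be absent.
- tile4: Loose copper-faced tile with raised ornament in the middle of its top, 50 mm (its x) x 38 mm (its y) x 20 mm thick, about 120 g. Origin: centre of its underside. It goes in the track with its 50 mm side across (its x along the jig's x, either way round). May be absent.
- hammer: Bystander, to be left alone: hammer.
- weight: Bystander, to be left alone: small brass weight, 26 mm across, 26 mm high.
- bowl: Bystander, to be left alone: copper bowl, 110 mm across, 50 mm high.
- jar: Bystander, to be left alone: glass jar, 60 mm across, 80 mm high.
- cork: Bystander, to be left alone: cork block 60 x 40 x 30 mm.
- punch: Bystander, to be left alone: square steel punch 110 x 9 x 9 mm, lying.
- brush: Bystander, to be left alone: brush, lying.
Mind the look-alikes: they are no part of the job. What is shaped like the tile2 but purple is not meant. What is shaped like the tile4 but turquoise is not meant.

How it is judged (in metres and radians):
On the way, in this order (a step that is already met when the one before it is completed fails the run):
1. the cam lever is backed off (value of joint cam below 0.2 rad), for 0.2 s.
2. the pin is seated through the stop's fork and the index bar, the face plate still free (distance between pin_collar and stop_hole below 0.004 m and angle between pin's own z axis and vertical below 0.12 rad and value of joint pad below 0.0006 m), for 0.2 s.
3. the cam has taken up the gap: the row presses the face plate in (value of joint pad between 0.0008 and 0.004 m and (contact force between cam and tile1 above 2 N or contact force between cam and tile2 above 2 N or contact force between cam and tile3 above 2 N or contact force between cam and tile4 above 2 N)), for 0.2 s.
At the end, for the whole second after the job is handed in: Every tile present lies at rest flat in the track (within 8 mm of its centre line, within 10 degrees of square); the pin is upright with its collar within 4 mm of the fork's hole; the cam bears on the row with more than 2 N and the face plate is pressed in by 0.8 to 4 mm (all of step 3 and distance between pin_collar and stop_hole below 0.004 m and angle between pin's own z axis and vertical below 0.12 rad and x of tile1 in the frame of jig between -0.008 and 0.008 m and z of tile1 in the frame of jig between 0.009 and 0.0155 m and y of tile1 in the frame of jig between -0.105 and 0.075 m and angle between the x axis of each of tile1, tile2, tile3, tile4 and the x axis of jig, either way round below 0.17 rad and linear speed of each of tile1, tile2, tile3, tile4 below 0.02 m/s and x of tile2 in the frame of jig between -0.008 and 0.008 m and z of tile2 in the frame of jig between 0.009 and 0.0155 m and y of tile2 in the frame of jig between -0.105 and 0.075 m and x of tile3 in the frame of jig between -0.008 and 0.008 m and z of tile3 in the frame of jig between 0.009 and 0.0155 m and y of tile3 in the frame of jig between -0.105 and 0.075 m and x of tile4 in the frame of jig between -0.008 and 0.008 m and z of tile4 in the frame of jig between 0.009 and 0.0155 m and y of tile4 in the frame of jig between -0.105 and 0.075 m and value of joint cam above 0.7 rad); the robot touches nothing.
It fails at once if the cam is overrun: the face plate is pressed in more than 5 mm (value of joint pad above 0.005 m).
It fails at once if a bystander is moved more than 4 cm (distance of any of hammer, weight, bowl, jar, cork, punch, brush from where it was at the start of the episode above 0.04 m).
Of tile1, tile2, tile3, tile4 only 2 to 4 are there at a start; the rules pass over those that are not, and their reading is None.
At some moment in a run one of tile1, tile2, tile3, tile4 may be knocked a few centimetres aside while the robot is not near it.
It also fails if it takes over 210 s, if anything falls off the work surface, if the arm or the gripper's body presses on something with over 40 N, if the wrist force passes 120 N, or if a joint passes its speed limit or range.

## Working session

There is one attempt and no reset: what is moved stays moved. The work goes in short steps, Python scripts to look and compute and a shell command to move; the robot and the scene stay as the last step left them, time stands still between calls to the robot, and variables do not carry over. Pictures are saved under pics/ and viewed, at most 14 in all, crops included, and the job is handed in when it is done.

```bash
mkdir -p pics
cat > h.py <<'E'
import numpy as np, cv2
from scipy.spatial.transform import Rotation as R
from rig import ctrl
def cal(n):
    c=ctrl.calibration(n); K=np.array([[c['fx'],0,c['cx']],[0,c['fy'],c['cy']],[0,0,1.]])
    return K,np.array([c['k1'],0,0,0,0.]),np.array(c['extrinsics'])
def ray(C,uv,z):
    K,d,E=C
    p=cv2.undistortPoints(np.array(uv,float).reshape(-1,1,2),K,d).reshape(-1,2)
    D=np.c_[p,np.ones(len(p))]@E[:3,:3].T; o=E[:3,3]
    return o+D*((z-o[2])/D[:,2])[:,None]
def proj(C,P):
    K,d,E=C; T=np.linalg.inv(E)
    return cv2.projectPoints(np.array(P,float).reshape(-1,1,3),cv2.Rodrigues(T[:3,:3])[0],T[:3,3],K,d)[0].reshape(-1,2)
def st():
    s=ctrl.get_state(); print({k:np.round(s[k],3).tolist() for k in ('clock','joints','ee_pos','eef_rot','ft_force','gripper_width','grip_force')}); return s
E
python3 - <<'E'
from h import *
st()
for n in('scene','side','wrist'):
    im=ctrl.camera(n); cv2.imwrite(f'pics/{n}0.png',im); C=cal(n); print(n,C[0].round(1).tolist(),C[1][0],C[2].round(3).tolist())
a=[cv2.resize(cv2.imread(f'pics/{n}0.png'),(800,600),interpolation=cv2.INTER_CUBIC) for n in('scene','side','wrist')]
for n,i in zip(('scene','side','wrist'),a): cv2.imwrite(f'pics/{n}0b.png',i)
E
```

```text
{'clock': 0.0, 'joints': [63.389, 20.124, 94.678, 0.001, 65.268, -4.847], 'ee_pos': [0.204, 0.511, 0.404], 'eef_rot': [-179.93, -0.007, 158.236], 'ft_force': [-0.078, -0.275, 0.047], 'gripper_width': 1.004, 'grip_force': 0.0}
scene [[448.9, 0.0, 283.8], [0.0, 448.9, 206.5], [0.0, 0.0, 1.0]] -0.11484884312868718 [[-0.579, 0.605, -0.546, 1.165], [0.815, 0.418, -0.402, 0.438], [-0.015, -0.678, -0.735, 0.968], [0.0, 0.0, 0.0, 1.0]]
side [[399.7, 0.0, 275.5], [0.0, 399.7, 209.9], [0.0, 0.0, 1.0]] -0.05356582685725356 [[0.886, -0.278, 0.371, 0.133], [-0.463, -0.558, 0.689, -0.746], [0.015, -0.782, -0.623, 0.691], [0.0, 0.0, 0.0, 1.0]]
wrist [[322.5, 0.0, 277.2], [0.0, 322.5, 211.8], [0.0, 0.0, 1.0]] -0.029396880975080177 [[0.37, 0.878, 0.302, 0.126], [0.929, -0.35, -0.122, 0.543], [-0.001, 0.325, -0.946, 0.374], [0.0, 0.0, 0.0, 1.0]]
```

View pics/scene0b.png

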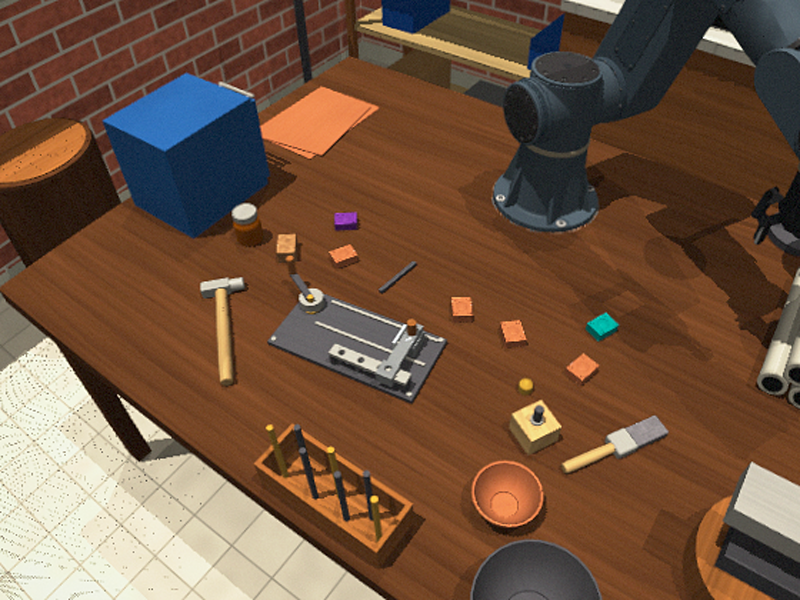

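View pics/side0b.png

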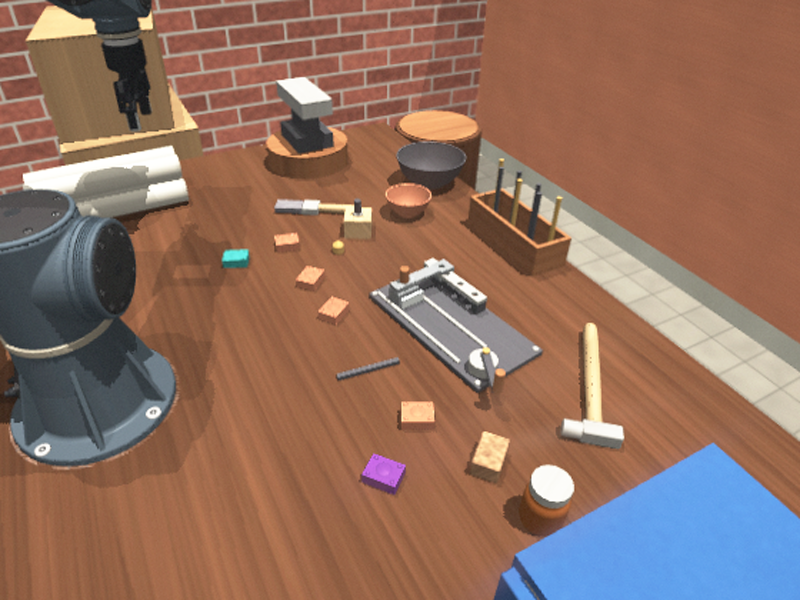

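Both views show four copper tiles, at scene (343,256), (461,308), (513,332) and (582,368). Look-alikes are purple (346,220), turquoise (602,326), cork (287,247) and bowl (507,495), and I exclude those by colour and shape. The pin is at (538,412), the cam at (311,298) and the stop knob at (411,326).

Run:
```python
from h import *
C=cal('scene');S=cal('side')
for n,a,b,z in [('tA',(343,254),(418,410),.02),('tB',(461,306),(333,308),.02),('tC',(513,330),(310,275),.02),('tD',(582,366),(286,240),.02),('pin',(538,407),(357,202),.081),('camaxis',(311,296),(485,352),.042),('camknob',(290,259),(500,372),.082),('stopknob',(411,322),(404,268),.082),
 ('jc near base/stop',(446,345),(375,293),.012),('jc cam far',(271,339),(541,349),.012),('jc far/stop',(408,397),(437,262),.012),('jc cam near',(327,299),(480,387),.012)]:
    print(n,ray(C,[np.array(a)*.7],z)[0].round(3)[:2],ray(S,[np.array(b)*.7],z)[0].round(3)[:2])
i=cv2.imread('pics/scene0.png')
cv2.imwrite('pics/c1.png',cv2.resize(i[145:305,170:450],(800,457),interpolation=cv2.INTER_CUBIC))
```

```text
tA [ 0.44  -0.259] [ 0.441 -0.26 ]
tB [0.423 0.028] [0.421 0.024]
tC [0.418 0.143] [0.42 0.14]
tD [0.421 0.289] [0.42  0.284]
pin [0.586 0.275] [0.583 0.268]
camaxis [ 0.585 -0.219] [ 0.59  -0.218]
camknob [ 0.558 -0.292] [ 0.558 -0.296]
stopknob [0.555 0.001] [0.556 0.002]
jc near base/stop [0.516 0.054] [0.515 0.039]
jc cam far [ 0.696 -0.23 ] [ 0.703 -0.231]
jc far/stop [0.653 0.062] [0.677 0.076]
jc cam near [ 0.554 -0.208] [ 0.558 -0.257]
```

View pics/c1.png

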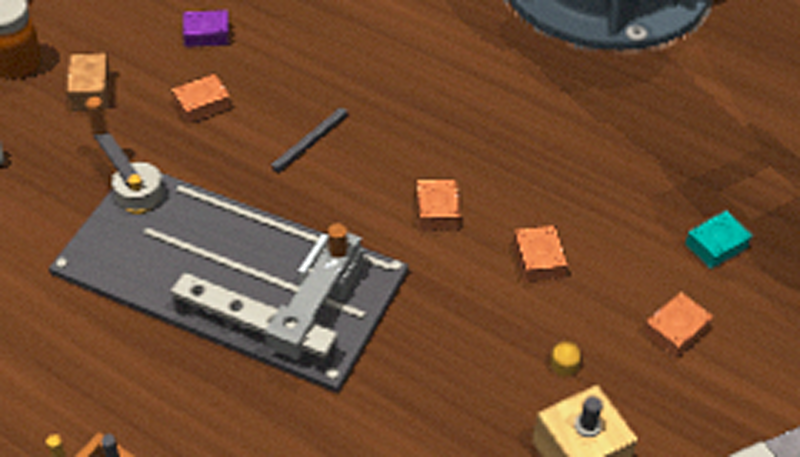

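The crop confirms four copper tiles; the purple and turquoise ones are clearly different, and the stop fork sits near the 4-tile hole. I'll move above the jig for a closer look.

```bash
cat >> h.py <<'E'
def rel(x,y,z,yaw=None):
    "shift in current tool axes (cm), turn about tool z (rad), assuming tool straight down"
    s=ctrl.get_state(); p=np.array(s['ee_pos']); r=R.from_euler('xyz',s['eef_rot'],degrees=True)
    d=r.inv().apply(np.array([x,y,z])-p)*100
    t=0 if yaw is None else -np.deg2rad((yaw-s['eef_rot'][2]+180)%360-180)
    print('shift cm',d.round(2),'turn z',round(float(t),3)); return d,t
E
python3 -c "
from h import *
rel(.58,-.05,.44,98)"
```

```text
shift cm [-55.72 -38.14  -3.54] turn z 1.051
```

```bash
python3 -m inch '[0,0,0,-2,-1.4,-0.2,1, 0,0,0,-4,-2.72,-0.25,1, 0,0,0,-4,-2.72,-0.25,1, 0,0,0,-4,-2.72,-0.25,1, 0,0,0,-4,-2.72,-0.25,1, 0,0,0,-4,-2.72,-0.25,1, 0,0,0,-4,-2.72,-0.25,1, 0,0,0,-4,-2.72,-0.25,1]' && python3 -m inch '[0,0,0,-4,-2.72,-0.25,1, 0,0,0,-4,-2.72,-0.25,1, 0,0,0,-4,-2.72,-0.25,1, 0,0,0,-4,-2.72,-0.25,1, 0,0,0,-4,-2.72,-0.25,1, 0,0,0,-4,-2.72,-0.25,1, 0,0,0,-4,-2.72,-0.25,1, 0,0,0,-1.7,-1.4,0,1]' && python3 -m inch '[0,0,0.15,0,0,0,1, 0,0,0.15,0,0,0,1, 0,0,0.15,0,0,0,1, 0,0,0.15,0,0,0,1, 0,0,0.15,0,0,0,1, 0,0,0.15,0,0,0,1, 0,0,0.15,0,0,0,1, 0,0,0,0,0,0,1]'
python3 - <<'E'
from h import *
st(); np.save('w1.npy',cal('wrist')[2]); im=ctrl.camera('wrist'); cv2.imwrite('pics/w1.png',im); cv2.imwrite('pics/w1b.png',cv2.resize(im,(800,600),interpolation=cv2.INTER_CUBIC))
E
```

```text
clock: 1.15
ee_pos: [0.4074, 0.2083, 0.4243]
eef_rot: [180.0, 0.0, 158.2]
ft_force: [0.7, -0.3, 0.3]
gripper_width: 1.0
grip_force: 0.0
clock: 2.15
ee_pos: [0.6076, -0.092, 0.4412]
eef_rot: [-180.0, -0.0, 158.2]
ft_force: [0.1, 1.3, 0.1]
gripper_width: 1.003
grip_force: 0.0
clock: 3.15
ee_pos: [0.6066, -0.0897, 0.4415]
eef_rot: [-180.0, -0.0, 98.2]
ft_force: [-0.2, -0.2, -0.9]
gripper_width: 0.998
grip_force: 0.0
{'clock': 3.15, 'joints': [-12.763, 24.881, 82.238, 0.006, 72.915, -20.927], 'ee_pos': [0.607, -0.09, 0.442], 'eef_rot': [-179.97, -0.017, 98.162], 'ft_force': [-0.19, -0.195, -0.872], 'gripper_width': 0.998, 'grip_force': 0.0}
```

View pics/w1b.png

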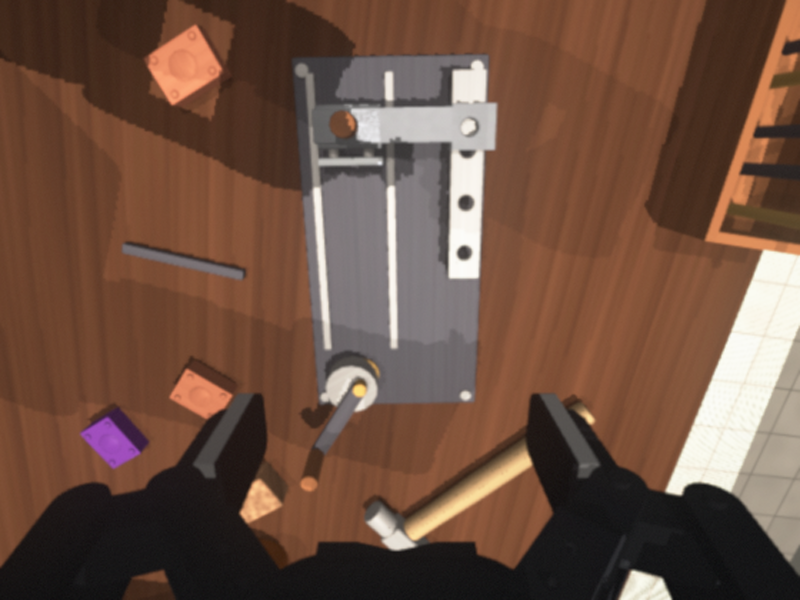

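The wrist view shows the ribs (309,73)-(328,349) and (389,72)-(394,349), bar holes (466,203) and (464,252), fork hole (470,127), stop knob (343,124), and cam axis (360,390) with its knob (309,484). I'll fit the jig pose from these.

Run:
```python
from h import *
from scipy.optimize import least_squares
K,d,_=cal('wrist'); C=(K,d,np.load('w1.npy'))
S=cal('scene')
W=[((309,73),(-31,142,16)),((328,349),(-31,-92,16)),((389,72),(31,142,16)),((394,349),(31,-92,16)),((466,203),(90,44,44)),((464,252),(90,4,44))]
Sc=[((180,187),(-31,-92,16)),((400,265),(-31,142,16)),((147,232),(31,-92,16)),((365,315),(31,142,16)),((198,291),(90,4,44)),((236,306),(90,44,44))]
wu=np.array([a for a,b in W])*.7; wP=np.array([b for a,b in W])/1e3
su=np.array([a for a,b in Sc])/2.857+[170,145]; sP=np.array([b for a,b in Sc])/1e3
def T(q,P): 
    c,s=np.cos(q[2]),np.sin(q[2]); return np.c_[q[0]+c*P[:,0]-s*P[:,1],q[1]+s*P[:,0]+c*P[:,1],P[:,2]]
for nm,f in (('w',lambda q:(proj(C,T(q,wP))-wu).ravel()),('s',lambda q:(proj(S,T(q,sP))-su).ravel()),('b',lambda q:np.r_[(proj(C,T(q,wP))-wu).ravel(),(proj(S,T(q,sP))-su).ravel()])):
    r=least_squares(f,[.57,-.1,.14]); q=r.x; print(nm,q[:2].round(4),np.rad2deg(q[2]).round(2),r.fun.round(1))
    if nm=='w': qw=q
def inv(q,p): c,s=np.cos(q[2]),np.sin(q[2]); x,y=p[0]-q[0],p[1]-q[1]; return [round(c*x+s*y,4),round(-s*x+c*y,4)]
for n,u,z in (('forkhole',(470,127),.052),('stopknob',(343,124),.082),('camaxis',(360,390),.046),('camknob',(309,484),.082)):
    p=ray(C,[np.array(u)*.7],z)[0]; print(n,p.round(4),inv(qw,p))
np.save('jig.npy',qw)
for n,pts in (('A',[(189,358),(236,384),(210,419),(170,396)]),('B',[(197,25),(222,70),(172,104),(147,65)])):
    print(n,ray(C,np.array(pts)*.7,.02).round(4)[:,:2].tolist())
```

```text
w [ 0.573  -0.0985] 9.08 [ 0.2  0.6 -0.1 -0.5 -0.2  0.2 -0.1 -1.1 -0.1 -0.2  0.2  0.5]
s [ 0.5705 -0.0957] 9.11 [ 0.1  0.4 -2.4  0.7  0.3 -0.5  0.1 -0.1  0.8 -0.2  1.  -0.1]
b [ 0.5726 -0.098 ] 9.07 [-0.1  0.1 -0.4 -0.8 -0.5 -0.3 -0.4 -1.5 -0.4 -0.6 -0.1  0.1 -1.   0.5
 -3.6  0.9 -0.8 -0.4 -1.1  0.1 -0.4 -0.1 -0.3  0.1]
forkhole [0.6463 0.0142 0.052 ] [np.float64(0.0901), np.float64(0.0997)]
stopknob [0.5575 0.0022 0.082 ] [np.float64(0.0005), np.float64(0.1019)]
camaxis [ 0.5922 -0.2166  0.046 ] [np.float64(0.0002), np.float64(-0.1197)]
camknob [ 0.5589 -0.2954  0.082 ] [np.float64(-0.0451), np.float64(-0.1922)]
A [[0.4285, -0.2212], [0.4734, -0.2424], [0.4488, -0.2856], [0.4096, -0.2652]]
B [[0.4337, 0.0588], [0.4536, 0.0301], [0.4148, 0.0002], [0.3954, 0.026]]
```

```bash
cat >> h.py <<'E'
def jw(x,y,q=None):
    "jig mm -> world m"
    q=np.load('jig.npy') if q is None else q; c,s=np.cos(q[2]),np.sin(q[2]); x/=1e3;y/=1e3
    return q[0]+c*x-s*y,q[1]+s*x+c*y
def knob(a): 
    f=.5-a; return jw(85*np.sin(f),-120-85*np.cos(f))
E
python3 - <<'E'
from h import *
print('first with turn 0.5 (yaw 69.5)'); s=ctrl.get_state()
rr=R.from_euler('xyz',[180,0,69.5],degrees=True)
p=np.array(s['ee_pos']); k0=np.r_[knob(1.06),.23]; print(rel(*k0),'in new',(rr.inv().apply(k0-p)*100).round(2))
prev=k0;yaw=69.5
for a in (.9,.74,.58,.42,.26,.08,.04):
    k=np.r_[knob(a),.23]; rr=R.from_euler('xyz',[180,0,yaw],degrees=True); print(a,k.round(4),(rr.inv().apply(k-prev)*100).round(2)); prev=k; yaw+=np.rad2deg(.14)
E
```

```text
first with turn 0.5 (yaw 69.5)
shift cm [-19.65  -7.69  21.15] turn z 0.0
(array([-19.64847714,  -7.68805769,  21.15245773]), 0) in new [-20.92   2.71  21.15]
0.9 [ 0.5717 -0.2995  0.23  ] [0.05 1.36 0.  ]
0.74 [ 0.5851 -0.3017  0.23  ] [0.08 1.36 0.  ]
0.58 [ 0.5987 -0.3017  0.23  ] [0.1  1.35 0.  ]
0.42 [ 0.6121 -0.2996  0.23  ] [0.13 1.35 0.  ]
0.26 [ 0.625  -0.2953  0.23  ] [0.16 1.35 0.  ]
0.08 [ 0.6385 -0.2882  0.23  ] [0.22 1.51 0.  ]
0.04 [ 0.6413 -0.2862  0.23  ] [0.04 0.34 0.  ]
```

```bash
python3 -m inch '[0,0,0.16,0,0,0,1, 0,0,0.17,0,0,0,1, 0,0,0.17,0,0,0,1, 0,0,0,-4.2,0.54,0,1, 0,0,0,-4.2,0.54,0,1, 0,0,0,-4.2,0.54,0,1, 0,0,0,-4.2,0.54,0,1, 0,0,0,-4.1,0.54,0,1]' && python3 -m inch '[0,0,0,0,0,4,0.6, 0,0,0,0,0,5,0.6, 0,0,0,0,0,5,0.6, 0,0,0,0,0,3,0.6, 0,0,0,0,0,0,0.6]'
python3 - <<'E'
from h import *
rel(*knob(1.06),.23)
E=cal('wrist'); im=ctrl.camera('wrist'); cv2.imwrite('pics/w2.png',cv2.resize(im,(800,600)))
E
```

```text
clock: 4.2
ee_pos: [0.5581, -0.2965, 0.4417]
eef_rot: [-180.0, -0.0, 69.6]
ft_force: [1.0, 0.5, 0.2]
gripper_width: 1.004
grip_force: 0.0
clock: 4.82
ee_pos: [0.5582, -0.2949, 0.2697]
eef_rot: [-179.8, -0.1, 69.6]
ft_force: [-0.2, -0.2, 0.9]
gripper_width: 0.797
grip_force: 0.0
shift cm [-0.01  0.08  3.97] turn z 0.0
```

View pics/w2.png

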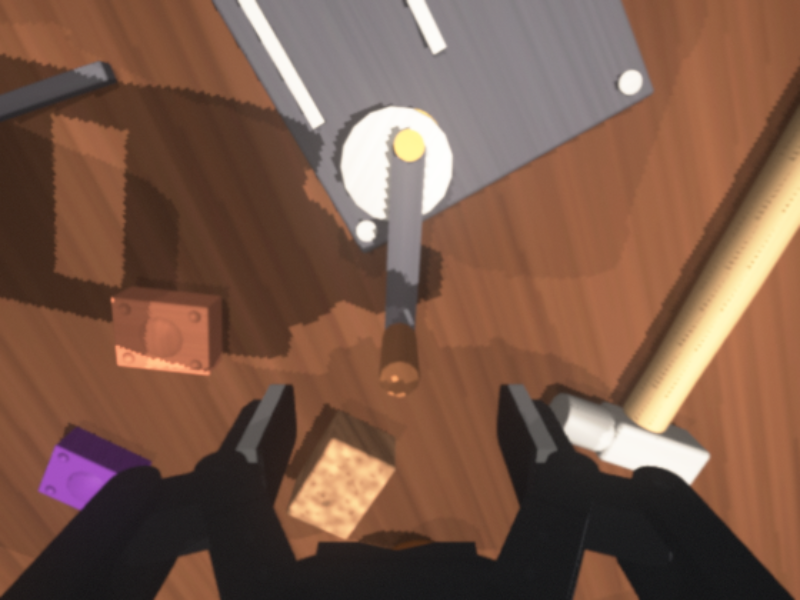

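The knob at (398,375) sits centred between the fingers, with the cork below and clear. I'll descend, cage it and back the cam off.

```bash
python3 -m inch '[0,0,0,0,0.08,2,0.6, 0,0,0,0,0,2,0.6, 0,0,0,0,0,0,-0.48, 0,0,0,0,0,0,-0.48, 0,0,0,0,0,0,-0.48, 0,0,0,0,0,0,-0.48, 0,0,0,0,0,0,-0.48]' && python3 -m inch '[0,0,-0.07,0,0.7,0,-0.48, 0,0,-0.07,0.05,0.7,0,-0.48, 0,0,-0.07,0.05,0.7,0,-0.48, 0,0,-0.07,0.05,0.7,0,-0.48, 0,0,-0.07,0.05,0.7,0,-0.48, 0,0,-0.07,0.05,0.7,0,-0.48, 0,0,-0.07,0.06,0.7,0,-0.48, 0,0,-0.07,0.06,0.7,0,-0.48]' && python3 -m inch '[0,0,-0.07,0.07,0.7,0,-0.48, 0,0,-0.07,0.07,0.7,0,-0.48, 0,0,-0.07,0.1,0.7,0,-0.48, 0,0,-0.07,0.1,0.7,0,-0.48, 0,0,0,0.05,0.3,0,-0.48,0,0,0,0,0,0,-0.48]'
python3 - <<'E'
from h import *
for a in (.2,.1,.0): rel(*knob(a),.23)
im=ctrl.camera('scene'); cv2.imwrite('pics/s3.png',cv2.resize(im[130:280,130:330],(800,600),interpolation=cv2.INTER_CUBIC))
E
```

```text
clock: 5.75
ee_pos: [0.5594, -0.2956, 0.232]
eef_rot: [180.0, 0.0, 69.4]
ft_force: [0.2, 0.3, 0.6]
gripper_width: 0.261
grip_force: 0.0
clock: 6.75
ee_pos: [0.6144, -0.2987, 0.2316]
eef_rot: [-179.9, 0.0, 101.6]
ft_force: [-4.0, -3.0, 0.0]
gripper_width: 0.258
grip_force: 1.7
clock: 7.5
ee_pos: [0.6425, -0.2848, 0.2317]
eef_rot: [180.0, -0.0, 117.5]
ft_force: [-0.2, -0.9, 0.1]
gripper_width: 0.258
grip_force: 0.2
shift cm [-0.15 -1.54  0.17] turn z 0.0
shift cm [-0.13 -0.69  0.17] turn z 0.0
shift cm [-0.02  0.16  0.17] turn z 0.0
```

```bash
python3 -m inch '[0,0,0,0,0,0,0.2, 0,0,0,0,0,0,0.2, 0,0,0,0,0,-3,0.5, 0,0,0,0,0,-4,0.5, 0,0,0,0,0,-4,1]' ; python3 -c "
from h import *
s=ctrl.get_state()
rr=R.from_euler('xyz',[180,0,64.7],degrees=True)
print(rr.inv().apply(np.array([.44,-.2536,.30])-s['ee_pos'])*100); rel(.44,-.2536,.3,64.7)"
```

```text
clock: 8.18
ee_pos: [0.6425, -0.2847, 0.3428]
eef_rot: [-180.0, -0.0, 117.5]
ft_force: [0.8, 0.2, -0.1]
gripper_width: 0.937
grip_force: 0.0
[ -5.84238014 -19.63192253   4.2833956 ]
shift cm [ 12.12 -16.51   4.29] turn z 0.922
```

View pics/s3.png

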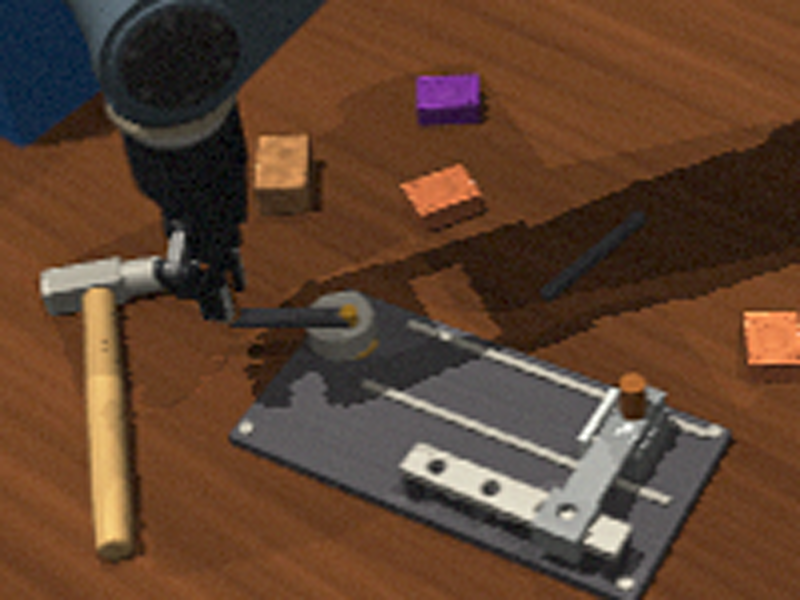

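The lever now points outward, so the cam is backed off. Next, tile A.

```bash
python3 -m inch '[0,0,0,2.42,-3.3,0,1, 0,0,0,2.42,-3.3,0,1, 0,0,0,2.42,-3.3,0,1, 0,0,0,2.43,-3.3,1,1, 0,0,0,2.43,-3.3,3.2,1, 0,0,0.15,0,0,0,1, 0,0,0.15,0,0,0,1, 0,0,0.15,0,0,0,1]' && python3 -m inch '[0,0,0.15,0,0,0,1, 0,0,0.16,0,0,0,1, 0,0,0.16,0,0,0,1, 0,0,0,0,0,0,1]'
cat >> h.py <<'E'
def tiles(C,im,z=.02,show=True):
    "top-face fit of copper blobs: centre, long-axis angle, sides"
    h=cv2.cvtColor(im,cv2.COLOR_BGR2HSV); m=cv2.inRange(h,(4,90,150),(14,200,255))
    m=cv2.morphologyEx(m,cv2.MORPH_CLOSE,np.ones((5,5))); out=[]
    for c in cv2.findContours(m,cv2.RETR_EXTERNAL,cv2.CHAIN_APPROX_NONE)[0]:
        if cv2.contourArea(c)<300: continue
        w=ray(C,cv2.convexHull(c).reshape(-1,2),z)[:,:2]
        (cx,cy),(a,b),t=cv2.minAreaRect((w*1000).astype(np.float32))
        if a<b: a,b,t=b,a,t+90
        out.append((cx,cy,a,b,(t+90)%180-90)); print('tile mm',np.round(out[-1],1), 'px',c.reshape(-1,2).mean(0).round())
    return out
E
python3 - <<'E'
from h import *
st();C=cal('wrist'); im=ctrl.camera('wrist'); cv2.imwrite('pics/w4.png',cv2.resize(im,(800,600))); tiles(C,im)
rel(.44,-.2536,.3,64.7)
E
```

```text
clock: 9.18
ee_pos: [0.4401, -0.2537, 0.2999]
eef_rot: [180.0, 0.0, 91.5]
ft_force: [-0.2, 0.9, 0.1]
gripper_width: 0.996
grip_force: 0.0
clock: 9.68
ee_pos: [0.4402, -0.2537, 0.2998]
eef_rot: [180.0, -0.0, 64.9]
ft_force: [0.9, -0.0, 0.3]
gripper_width: 1.0
grip_force: 0.0
{'clock': 9.675, 'joints': [-35.206, 23.862, 106.221, 0.008, 49.905, -10.109], 'ee_pos': [0.44, -0.254, 0.3], 'eef_rot': [179.986, -0.004, 64.898], 'ft_force': [0.857, -0.036, 0.312], 'gripper_width': 1.0, 'grip_force': 0.0}
tile mm [ 175.8 -376.3   39.2   27.6  -23.4] px [104. 412.]
tile mm [ 319.4 -141.    77.8   30.5   53.9] px [ 75. 144.]
tile mm [ 647.7 -259.8   55.9   42.    80. ] px [542.  98.]
tile mm [ 433.4 -283.5  594.5  360.   -25.9] px [261. 210.]
shift cm [-0.   -0.02 -0.02] turn z 0.006
```

View pics/w4.png

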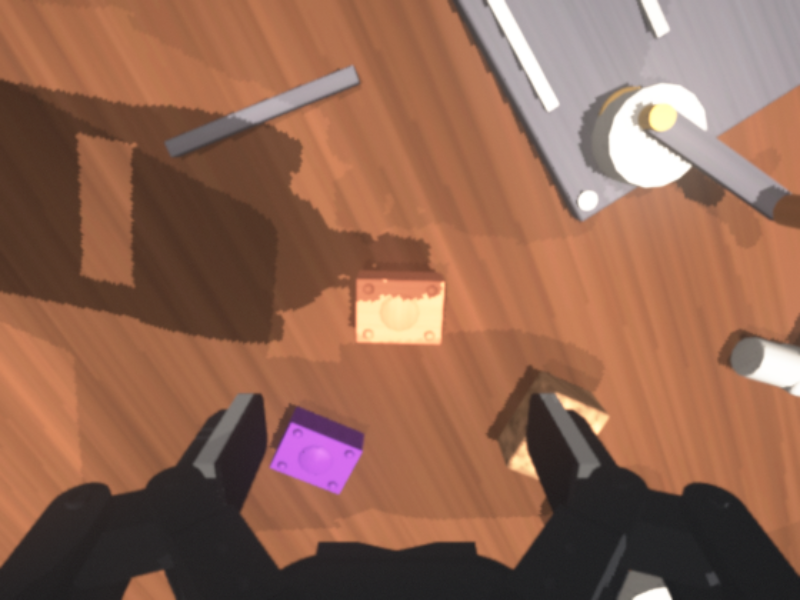

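Tile A's top face is centred at about (400,313). The purple decoy (318,455) and cork (560,430) are near the finger paths, so I'll check the clearances.

Run:
```python
from h import *
C=cal('wrist'); s=ctrl.get_state(); rr=R.from_euler('xyz',s['eef_rot'],degrees=True)
for n,p,z in (('A',[(357,281),(444,281),(441,345),(357,343),(400,313)],.02),('purple',[(363,440),(290,412),(305,415)],.02),('cork',[(537,370),(505,455),(607,412)],.03)):
    for q in p:
        w=ray(C,[np.array(q)*.7],z)[0]; print(n,q,w.round(4)[:2],'tool mm',(rr.inv().apply(w-s['ee_pos'])*1000).round(1)[:2])
```

```text
A (357, 281) [ 0.425  -0.2337] tool mm [ 11.7 -22.3]
A (444, 281) [ 0.4694 -0.2543] tool mm [11.7 26.7]
A (441, 345) [ 0.4524 -0.2898] tool mm [-27.6  26.3]
A (357, 343) [ 0.408  -0.2677] tool mm [-26.3 -23.3]
A (400, 313) [ 0.4389 -0.2613] tool mm [-7.5  2. ]
purple (363, 440) [ 0.3812 -0.3298] tool mm [-94.  -21.4]
purple (290, 412) [ 0.349  -0.2921] tool mm [-73.4 -66.5]
purple (305, 415) [ 0.3565 -0.298 ] tool mm [-75.5 -57.3]
cork (537, 370) [ 0.4976 -0.3235] tool mm [-39.1  81.5]
cork (505, 455) [ 0.4601 -0.3711] tool mm [-98.1  67.6]
cork (607, 412) [ 0.5268 -0.3684] tool mm [-67.5 126.9]
```

```bash
python3 -m inch '[0,0,0,-0.75,0.2,3,1, 0,0,0,0,0,4,1, 0,0,0,0,0,4,1, 0,0,0,0,0,1.6,1, 0,0,0,0,0,0,-1, 0,0,0,0,0,0,-1, 0,0,0,0,0,0,-1, 0,0,0,0,0,0,-1]' && python3 -m inch '[0,0,0,0,0,0,-1, 0,0,0,0,0,0,-1, 0,0,0,0,0,-3,-1, 0,0,0,0,0,-4,-1, 0,0,0,0,0,-4,-1]'
python3 - <<'E'
from h import *
x,y=jw(0,-83); s=ctrl.get_state(); yaw=np.rad2deg(np.load('jig.npy')[2])+90
rr=R.from_euler('xyz',[180,0,yaw],degrees=True); print('after turn',rr.inv().apply(np.array([x,y,.2])-s['ee_pos'])*100); rel(x,y,.2,yaw)
E
```

```text
clock: 10.72
ee_pos: [0.4393, -0.2616, 0.1753]
eef_rot: [179.9, 0.0, 64.9]
ft_force: [-1.1, 0.6, 6.8]
gripper_width: 0.568
grip_force: 62.7
clock: 11.35
ee_pos: [0.4387, -0.2613, 0.286]
eef_rot: [179.9, 0.0, 64.9]
ft_force: [0.1, -0.8, -1.7]
gripper_width: 0.57
grip_force: 62.3
after turn [ 5.65348844 15.83190378  8.59673444]
shift cm [13.58  9.9   8.61] turn z -0.597
```

```bash
python3 -m inch '[0,0,-0.149,0,0,0,-1, 0,0,-0.149,0,0,0,-1, 0,0,-0.149,0,0,0,-1, 0,0,-0.15,0,0,0,-1, 0,0,0,1.41,3.96,0,-1, 0,0,0,1.41,3.96,0,-1, 0,0,0,1.41,3.96,0,-1, 0,0,0,1.42,3.95,0,-1]' && python3 -m inch '[0,0,0,0,0,3,-1, 0,0,0,0,0,3,-1, 0,0,0,0,0,1.6,-1, 0,0,0,0,0,0,-1]'
python3 - <<'E'
from h import *
rel(*jw(0,-83),.2,99.08); print(cal('wrist')[2].round(4).tolist())
im=ctrl.camera('wrist'); cv2.imwrite('pics/w5.png',cv2.resize(im,(800,600)))
E
```

```text
clock: 12.35
ee_pos: [0.5874, -0.1798, 0.2849]
eef_rot: [179.9, 0.0, 99.1]
ft_force: [-0.2, -1.3, 0.1]
gripper_width: 0.573
grip_force: 62.4
clock: 12.85
ee_pos: [0.5861, -0.1807, 0.2076]
eef_rot: [-180.0, -0.0, 99.1]
ft_force: [0.7, -0.4, -0.4]
gripper_width: 0.568
grip_force: 62.4
shift cm [0.02 0.01 0.76] turn z -0.001
[[0.9875, 0.1491, 0.0512, 0.5727], [0.1577, -0.9339, -0.3208, -0.0971], [-0.0, 0.3248, -0.9458, 0.177], [0.0, 0.0, 0.0, 1.0]]
```

View pics/w5.png

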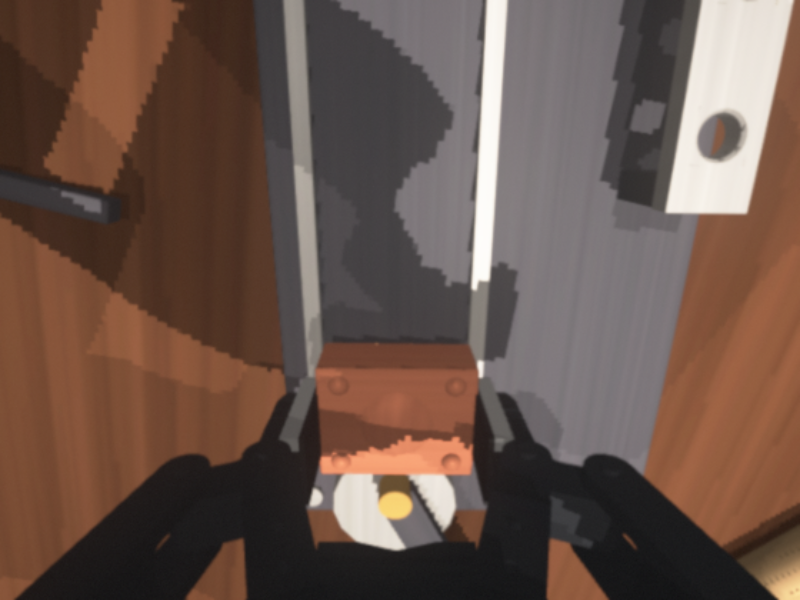

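The held tile lies centred between the ribs (inner edges 318 and 470, tile 318 to 475), so I'll lower it.

```bash
python3 -m inch '[0,0,0,0,-0.05,1,-1, 0,0,0,0,0,0.9,-1, 0,0,0,0,0,0.1,-1, 0,0,0,0,0,0,0.5, 0,0,0,0,0,0,0.5, 0,0,0,0,0,0,0.5, 0,0,0,0,0,-3,0.5, 0,0,0,0,0,-5,1]' && python3 -m inch '[0,0,0,0,0,-5,1]'
python3 - <<'E'
from h import *
yaw=37.6+90
s=ctrl.get_state(); rr=R.from_euler('xyz',[180,0,yaw],degrees=True); print('after turn',rr.inv().apply(np.array([.4244+.003,.0288-.0,.3])-s['ee_pos'])*100); rel(.4244,.0288,.3,yaw)
im=ctrl.camera('wrist'); cv2.imwrite('pics/w6.png',cv2.resize(im,(400,300))); im=ctrl.camera('scene'); cv2.imwrite('pics/s6.png',im)
E
```

```text
clock: 13.9
ee_pos: [0.5853, -0.1806, 0.2673]
eef_rot: [-179.8, -0.1, 99.1]
ft_force: [0.6, -0.5, 0.1]
gripper_width: 0.937
grip_force: 0.0
clock: 14.02
ee_pos: [0.5856, -0.1807, 0.3191]
eef_rot: [-180.0, -0.0, 99.0]
ft_force: [1.0, -0.4, -0.1]
gripper_width: 0.997
grip_force: 0.0
after turn [26.24825072  0.24669063  1.91172131]
shift cm [ 23.22 -12.62   1.92] turn z -0.498
```

```bash
python3 -m inch '[0,0,-0.166,0,0,0,1, 0,0,-0.166,0,0,0,1, 0,0,-0.166,0,0,0,1, 0,0,0,4.4,0,0,1, 0,0,0,4.4,0,0,1, 0,0,0,4.4,0,0,1, 0,0,0,4.4,0.1,0.5,1, 0,0,0,4.4,0.1,0.5,1]' && python3 -m inch '[0,0,0,4.2,0,0.9,1, 0,0,0,0,0,0,1]'
python3 - <<'E'
from h import *
st(); im=ctrl.camera('wrist'); a=cv2.resize(im,(800,600))
a[:225,500:]=cv2.resize(cv2.imread('pics/w6.png'),(300,225)); cv2.imwrite('pics/w7.png',a)
E
```

```text
clock: 15.12
ee_pos: [0.4521, -0.0042, 0.3073]
eef_rot: [180.0, -0.0, 127.6]
ft_force: [0.7, -0.8, 0.4]
gripper_width: 1.0
grip_force: 0.0
clock: 15.38
ee_pos: [0.4259, 0.0296, 0.298]
eef_rot: [-179.9, -0.1, 127.7]
ft_force: [0.8, -0.8, 0.6]
gripper_width: 1.001
grip_force: 0.0
{'clock': 15.375, 'joints': [-2.285, 16.787, 117.688, 0.012, 45.651, -40.012], 'ee_pos': [0.426, 0.03, 0.298], 'eef_rot': [-179.908, -0.088, 127.719], 'ft_force': [0.824, -0.785, 0.644], 'gripper_width': 1.001, 'grip_force': 0.0}
```

View pics/w7.png

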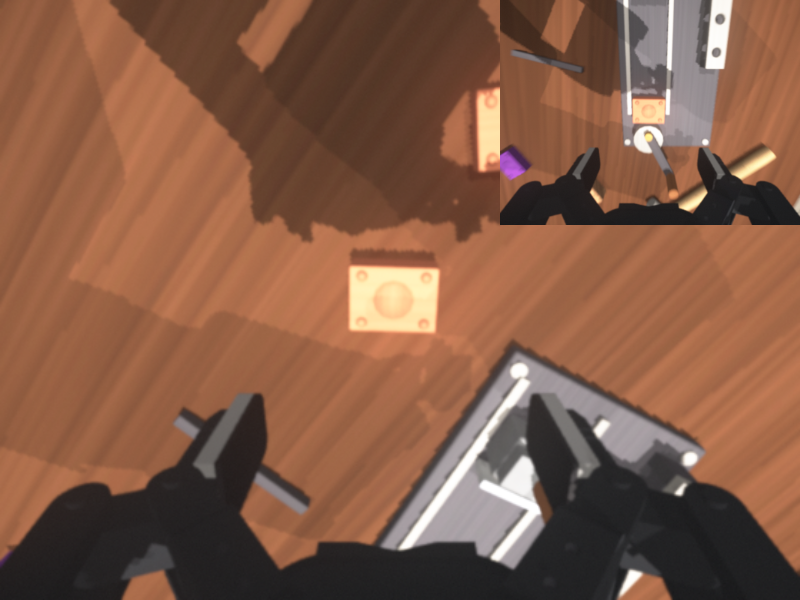

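Inset: tile A lies well in the track. Tile B is centred at (393,299), square to the gripper and clear of obstacles.

```bash
python3 -m inch '[0,0,0,0.05,-0.2,3,1, 0,0,0,0,0,4,1, 0,0,0,0,0,4,1, 0,0,0,0,0,1.4,1, 0,0,0,0,0,0,-1, 0,0,0,0,0,0,-1, 0,0,0,0,0,0,-1, 0,0,0,0,0,0,-1]' && python3 -m inch '[0,0,0,0,0,0,-1, 0,0,0,0,0,0,-1, 0,0,0,0,0,-3,-1, 0,0,0,0,0,-4,-1, 0,0,0,0,0,-4,-1]'
python3 - <<'E'
from h import *
x,y=jw(-.5,-40); s=ctrl.get_state(); yaw=99.08
rr=R.from_euler('xyz',[180,0,yaw],degrees=True); print('after turn',rr.inv().apply(np.array([x,y,.2])-s['ee_pos'])*100); rel(x,y,.2,yaw)
E
```

```text
clock: 16.42
ee_pos: [0.4262, 0.0272, 0.1762]
eef_rot: [179.9, 0.1, 127.6]
ft_force: [-0.5, -1.7, 5.5]
gripper_width: 0.573
grip_force: 62.1
clock: 17.05
ee_pos: [0.4255, 0.0273, 0.287]
eef_rot: [179.9, 0.1, 127.6]
ft_force: [0.8, 0.1, -1.2]
gripper_width: 0.57
grip_force: 63.0
after turn [-18.75103408  12.53475333   8.70320405]
shift cm [-22.45   2.05   8.73] turn z 0.498
```

```bash
python3 -m inch '[0,0,0.166,0,0,0,-1, 0,0,0.166,0,0,0,-1, 0,0,0.166,0,0,0,-1, 0,0,0,-3.75,2.51,0,-1, 0,0,0,-3.75,2.51,0,-1, 0,0,0,-3.75,2.51,0,-1, 0,0,0,-3.75,2.5,0,-1, 0,0,0,-3.75,2.5,0,-1]' && python3 -m inch '[0,0,0,0,0,3,-1, 0,0,0,0,0,3,-1, 0,0,0,0,0,2,-1, 0,0,0,0,0,0,-1]'
python3 - <<'E'
from h import *
rel(*jw(-.5,-40),.189,99.08)
E
```

```text
clock: 18.05
ee_pos: [0.5797, -0.1394, 0.2862]
eef_rot: [179.9, 0.0, 99.1]
ft_force: [0.7, 0.3, -1.0]
gripper_width: 0.575
grip_force: 63.1
clock: 18.55
ee_pos: [0.5787, -0.138, 0.2043]
eef_rot: [-179.9, -0.0, 99.1]
ft_force: [0.5, -0.3, -0.0]
gripper_width: 0.568
grip_force: 63.0
shift cm [-0.01  0.02  1.53] turn z -0.0
```

```bash
python3 -m inch '[0,0,0,0,0.02,0.8,-1, 0,0,0,0,0,0.7,-1, 0,0,0,0,0,0.05,-1, 0,0,0,0,0,0,0.5, 0,0,0,0,0,0,0.5, 0,0,0,0,0,0,0.5, 0,0,0,0,0,-3,0.5, 0,0,0,0,0,-5,1]' && python3 -m inch '[0,0,0,0,0,-5,1]'
python3 - <<'E'
from h import *
C=cal('scene')
for n,p in (('C',[(515,230),(553,226),(568,266),(525,273)]),('D',[(648,320),(681,294),(712,318),(681,345)])):
    w=ray(C,np.array(p)/2.857+[170,145],.02)[:,:2]; print(n,w.round(4).tolist(),w.mean(0),[(round(1000*np.hypot(*e)),np.rad2deg(np.arctan2(e[1],e[0])).round()) for e in np.roll(w,-1,0)-w])
rel(.42,.142,.3)
im=ctrl.camera('scene'); cv2.imwrite('pics/s8.png',cv2.resize(im[130:310,150:450],(800,480),interpolation=cv2.INTER_CUBIC))
E
```

```text
clock: 19.55
ee_pos: [0.5787, -0.138, 0.2689]
eef_rot: [-179.8, -0.1, 99.0]
ft_force: [0.9, -0.2, -0.4]
gripper_width: 0.936
grip_force: 0.0
clock: 19.68
ee_pos: [0.5789, -0.1381, 0.3207]
eef_rot: [-180.0, -0.0, 99.1]
ft_force: [-0.4, 0.4, -0.2]
gripper_width: 0.999
grip_force: 0.0
C [[0.4148, 0.1132], [0.3894, 0.1411], [0.4252, 0.1767], [0.4556, 0.1473]] [0.42126089 0.14457313] [(38, np.float64(132.0)), (50, np.float64(45.0)), (42, np.float64(-44.0)), (53, np.float64(-140.0))]
D [[0.4395, 0.2674], [0.3949, 0.2798], [0.4041, 0.3155], [0.4479, 0.3046]] [0.42157843 0.29182351] [(46, np.float64(164.0)), (37, np.float64(76.0)), (45, np.float64(-14.0)), (38, np.float64(-103.0))]
shift cm [ 30.16 -11.29   2.07] turn z 0.0
```

View pics/s8.png

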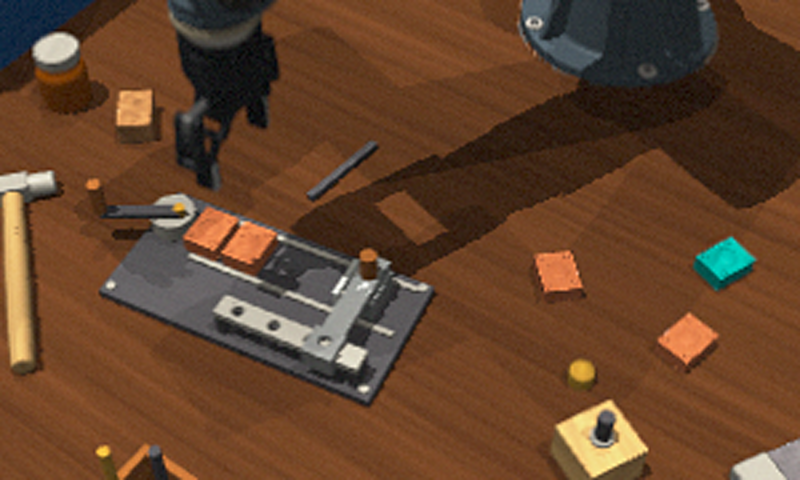

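Tiles A and B lie in the track; C (558,275) and D (688,340) are where they were.

```bash
python3 -m inch '[0,0,-0.148,0,0,0,1, 0,0,-0.148,0,0,0,1, 0,0,-0.148,0,0,0,1, 0,0,-0.148,0,0,0,1, 0,0,0,4.5,1.1,0,1, 0,0,0,4.5,1.1,0,1, 0,0,0,4.5,1.1,0,1, 0,0,0,4.5,1.1,0.5,1]' && python3 -m inch '[0,0,0,4.5,1.1,0.5,1, 0,0,0,4.5,1.1,0.5,1, 0,0,0,4.3,1.0,0.5,1, 0,0,0,0,0,0,1]'
python3 - <<'E'
from h import *
st(); im=ctrl.camera('wrist'); cv2.imwrite('pics/w9.png',cv2.resize(im,(800,600)))
E
```

```text
clock: 20.72
ee_pos: [0.4878, 0.0247, 0.3144]
eef_rot: [180.0, 0.0, 133.0]
ft_force: [0.6, 0.1, 0.2]
gripper_width: 1.005
grip_force: 0.0
clock: 21.22
ee_pos: [0.4201, 0.1444, 0.299]
eef_rot: [-180.0, -0.0, 133.2]
ft_force: [0.0, -0.4, -0.1]
gripper_width: 1.001
grip_force: 0.0
{'clock': 21.225, 'joints': [12.954, 18.233, 115.304, 0.013, 46.503, -30.208], 'ee_pos': [0.42, 0.144, 0.299], 'eef_rot': [-179.97, -0.028, 133.153], 'ft_force': [0.009, -0.362, -0.092], 'gripper_width': 1.001, 'grip_force': 0.0}
```

View pics/w9.png

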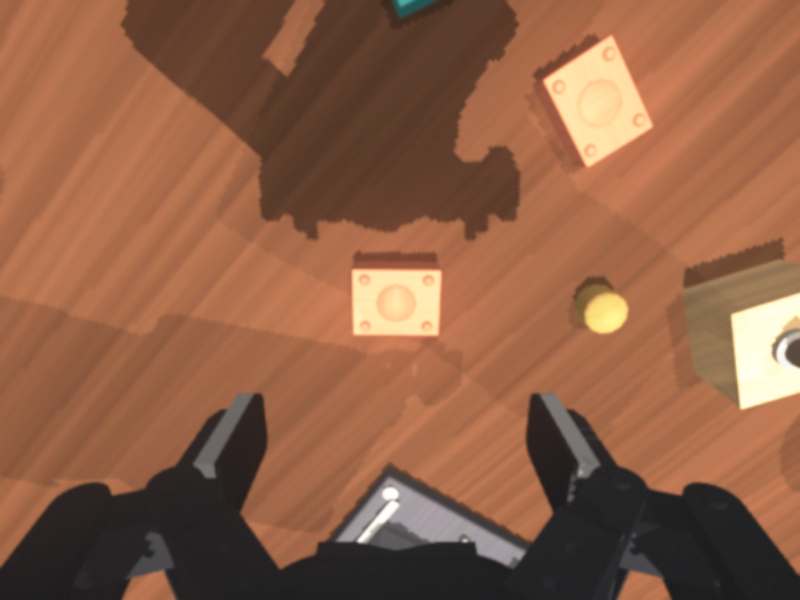

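C is centred at (396,302) and square to the gripper. D (598,100) and the weight (603,310) are clear.

```bash
python3 - <<'E'
from h import *
w=ray(cal('wrist'),np.array([(543,79),(612,36),(652,128),(587,167)])*.7,.02)[:,:2]
print('D',w.round(4).tolist(),w.mean(0),[(round(1000*np.hypot(*e)),np.rad2deg(np.arctan2(e[1],e[0])).round(1)) for e in np.roll(w,-1,0)-w])
w=ray(cal('wrist'),np.array([(352,270),(441,270),(440,336),(353,336)])*.7,.02)[:,:2];print('C',w.mean(0))
E
python3 -m inch '[0,0,0,-0.12,-0.03,3,1, 0,0,0,0,0,4,1, 0,0,0,0,0,4,1, 0,0,0,0,0,1.4,1, 0,0,0,0,0,0,-1, 0,0,0,0,0,0,-1, 0,0,0,0,0,0,-1, 0,0,0,0,0,0,-1]' && python3 -m inch '[0,0,0,0,0,0,-1, 0,0,0,0,0,0,-1, 0,0,0,0,0,-3,-1, 0,0,0,0,0,-4,-1, 0,0,0,0,0,-4,-1]'
python3 - <<'E'
from h import *
x,y=jw(-.5,2.5); s=ctrl.get_state(); yaw=99.08
rr=R.from_euler('xyz',[180,0,yaw],degrees=True); print('after turn',rr.inv().apply(np.array([x,y,.2])-s['ee_pos'])*100); rel(x,y,.2,yaw)
E
```

```text
D [[0.3953, 0.2777], [0.4052, 0.3136], [0.4531, 0.3013], [0.4437, 0.2658]] [0.42430051 0.2895933 ] [(37, np.float64(74.6)), (49, np.float64(-14.4)), (37, np.float64(-104.8)), (50, np.float64(166.1))]
C [0.42279327 0.14267579]
clock: 22.28
ee_pos: [0.4225, 0.1416, 0.1768]
eef_rot: [179.9, 0.1, 133.0]
ft_force: [-0.1, -1.8, 7.0]
gripper_width: 0.565
grip_force: 62.3
clock: 22.9
ee_pos: [0.4218, 0.1416, 0.2876]
eef_rot: [179.9, 0.0, 133.0]
ft_force: [1.3, 0.1, -1.2]
gripper_width: 0.569
grip_force: 62.9
after turn [-25.84436432  11.0953802    8.75569275]
shift cm [-27.63  -5.22   8.77] turn z 0.592
```

```bash
python3 -m inch '[0,0,0.148,0,0,-0.5,-1, 0,0,0.148,0,0,-0.5,-1, 0,0,0.148,0,0,0,-1, 0,0,0.148,0,0,0,-1, 0,0,0,-4.3,1.85,0,-1, 0,0,0,-4.3,1.85,0,-1, 0,0,0,-4.3,1.85,0,-1, 0,0,0,-4.3,1.85,0,-1]' && python3 -m inch '[0,0,0,-4.3,1.85,0,-1, 0,0,0,-4.34,1.85,0,-1, 0,0,0,0,0,4,-1, 0,0,0,0,0,4,-1, 0,0,0,0,0,1,-1, 0,0,0,0,0,0,-1]'
python3 - <<'E'
from h import *
rel(*jw(-.5,2.5),.1895,99.08)
E
```

```text
clock: 23.9
ee_pos: [0.5227, -0.018, 0.2966]
eef_rot: [179.9, 0.0, 99.1]
ft_force: [0.5, 1.0, -1.7]
gripper_width: 0.569
grip_force: 62.9
clock: 24.65
ee_pos: [0.5719, -0.0962, 0.2077]
eef_rot: [-179.9, 0.0, 99.1]
ft_force: [-10.7, -1.9, 16.7]
gripper_width: 0.568
grip_force: 67.2
shift cm [0.01 0.03 1.82] turn z -0.0
```

Unexpected contact force, so I'll look before going on.

Run:
```python
from h import *
st(); a=cv2.resize(ctrl.camera('wrist'),(560,420)); im=ctrl.camera('scene'); b=cv2.resize(im[180:280,220:320],(240,240),interpolation=cv2.INTER_CUBIC); sd=ctrl.camera('side'); c=cv2.resize(sd[160:280,250:390],(240,206),interpolation=cv2.INTER_CUBIC)
o=np.zeros((450,800,3),np.uint8); o[:420,:560]=a; o[:240,560:]=b; o[240:446,560:]=c; cv2.imwrite('pics/m10.png',o)
```

```text
{'clock': 24.65, 'joints': [-14.145, 38.276, 97.476, -0.05, 44.301, -23.184], 'ee_pos': [0.572, -0.096, 0.208], 'eef_rot': [-179.936, 0.011, 99.075], 'ft_force': [-10.726, -1.854, 16.707], 'gripper_width': 0.568, 'grip_force': 67.157}
```

View pics/m10.png

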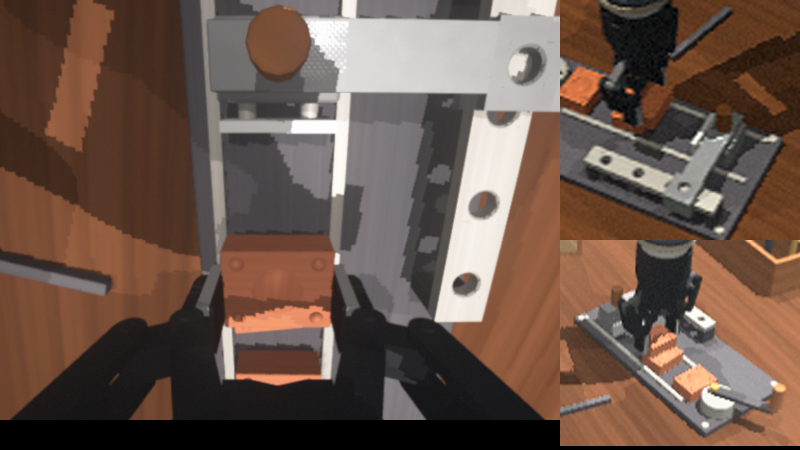

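```bash
python3 -m inch '[0,0,0,0,0,0,-1]'; python3 -m inch '[0,0,0,0,0,-0.5,-1, 0,0,0,0,0,0,-1]';  python3 -m inch '[0,0,0,0,0,-0.5,-1, 0,0,0,0,0,0,-1]'
```

```text
clock: 24.92
ee_pos: [0.5719, -0.0962, 0.2078]
eef_rot: [-180.0, 0.0, 99.1]
ft_force: [-10.1, -0.6, 14.9]
gripper_width: 0.566
grip_force: 67.1
clock: 25.18
ee_pos: [0.5725, -0.0961, 0.2115]
eef_rot: [179.9, 0.0, 99.1]
ft_force: [0.9, 0.0, -0.6]
gripper_width: 0.567
grip_force: 65.1
clock: 25.42
ee_pos: [0.5723, -0.0961, 0.2156]
eef_rot: [180.0, 0.0, 99.1]
ft_force: [0.6, -0.0, -1.3]
gripper_width: 0.572
grip_force: 65.1
```

Contact came exactly at tile-top height, so B has apparently been knocked along the track and sits under the held tile. I'll lift and look.

```bash
python3 -m inch '[0,0,0,0,0,-4,-1, 0,0,0,0,0,-5,-1, 0,0,0,-4,0,-5,-1, 0,0,0,-5,0,-2,-1, 0,0,0,-5,0,0,-1, 0,0,0,-5,0,0,-1, 0,0,0,0,0,0,-1]'
python3 - <<'E'
from h import *
st(); a=cv2.resize(ctrl.camera('wrist'),(500,375)); b=cv2.resize(ctrl.camera('scene')[190:290,180:330],(600,400),interpolation=cv2.INTER_CUBIC); 
o=np.zeros((600,800,3),np.uint8); o[:400,:600]=b; o[330:,400:]=cv2.resize(a[:338],(400,270)); cv2.imwrite('pics/m11.png',o); np.save('w11.npy',cal('wrist')[2])
E
```

```text
clock: 26.3
ee_pos: [0.6017, -0.2857, 0.3733]
eef_rot: [-180.0, 0.0, 98.9]
ft_force: [-0.5, 0.4, -1.6]
gripper_width: 0.568
grip_force: 65.2
{'clock': 26.3, 'joints': [-29.405, 33.926, 77.557, -0.024, 68.523, -38.265], 'ee_pos': [0.602, -0.286, 0.373], 'eef_rot': [-179.982, 0.014, 98.869], 'ft_force': [-0.498, 0.379, -1.592], 'gripper_width': 0.568, 'grip_force': 65.154}
```

View pics/m11.png

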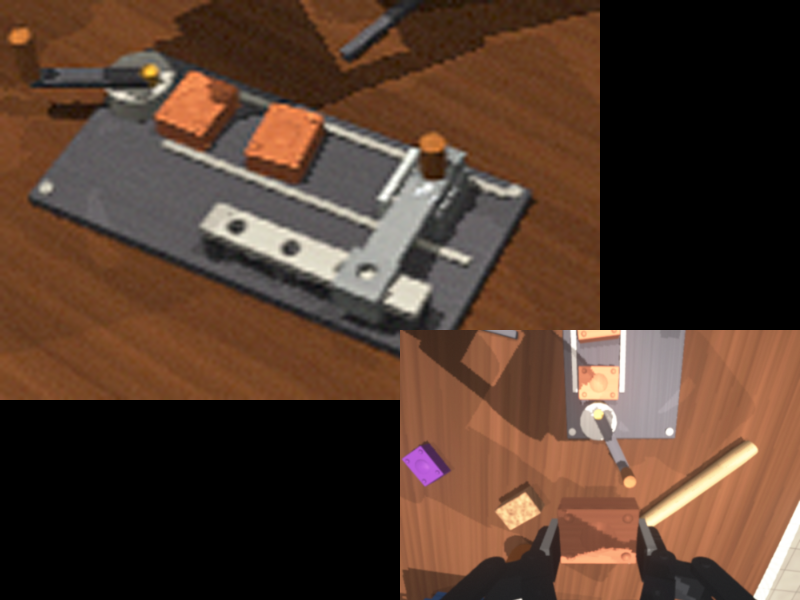

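Run:
```python
from h import *
C=cal('scene'); q=np.load('jig.npy');c,s=np.cos(q[2]),np.sin(q[2])
for n,u in (('A',[(197,72),(239,83),(205,128),(160,116)]),('B',[(268,101),(324,112),(300,162),(247,148)])):
    w=ray(C,np.array(u)/4+[180,190],.032)[:,:2]-q[:2]; j=np.c_[c*w[:,0]+s*w[:,1],-s*w[:,0]+c*w[:,1]]*1000
    print(n,j.round(1).tolist(),j.mean(0))
s_=ctrl.get_state()['ee_pos']; print(s_)
```

```text
A [[-25.9, -95.6], [-29.7, -63.3], [16.8, -63.5], [20.9, -97.5]] [ -4.45886291 -79.93870397]
B [[-23.8, -36.4], [-31.7, 3.8], [15.0, 10.4], [19.8, -28.2]] [ -5.14652954 -12.60202534]
[ 0.60178656 -0.28281864  0.37343715]
```

```bash
python3 -c "
from h import *
rel(*jw(-.7,31),.21,99.08)"
```

```text
shift cm [ 2.174e+01 -1.000e-02  1.636e+01] turn z -0.001
```

```bash
python3 -m inch '[0,0,0,4.35,0,0,-1, 0,0,0,4.35,0,0,-1, 0,0,0,4.35,0,1,-1, 0,0,0,4.35,0,2,-1, 0,0,0,4.34,0,3,-1, 0,0,0,0,0,4,-1, 0,0,0,0,0,4,-1, 0,0,0,0,0,2,-1]' && python3 -m inch '[0,0,0,0,0,0,-1]'; python3 -c "
from h import *
rel(*jw(-.7,31),.1895,99.08)"
```

```text
clock: 27.4
ee_pos: [0.5668, -0.0666, 0.2122]
eef_rot: [-179.9, -0.1, 99.2]
ft_force: [1.2, 0.6, -2.0]
gripper_width: 0.571
grip_force: 65.1
clock: 27.52
ee_pos: [0.5671, -0.067, 0.213]
eef_rot: [-179.8, -0.1, 99.1]
ft_force: [0.8, 0.4, -0.6]
gripper_width: 0.571
grip_force: 65.1
shift cm [-0.11  0.03  2.35] turn z 0.001
```

```bash
python3 -m inch '[0,0,0,0,0,1.2,-1, 0,0,0,0,0,0,-1]' && python3 -m inch '[0,0,0,0,0,0.6,-1, 0,0,0,0,0,0.5,-1, 0,0,0,0,0,0,-1]' && python3 -m inch '[0,0,0,-0.5,0,0,-1, 0,0,0,-0.5,0,0,-1, 0,0,0,-0.5,0,0,-1, 0,0,0,-0.5,0,0,-1, 0,0,0,-0.5,0,0,-1, 0,0,0,-0.35,0,0,-1, 0,0,0,0,0,0,-1]'
```

```text
clock: 27.78
ee_pos: [0.5676, -0.0679, 0.202]
eef_rot: [-180.0, -0.0, 99.1]
ft_force: [0.0, 0.1, -0.7]
gripper_width: 0.566
grip_force: 65.1
clock: 28.15
ee_pos: [0.5676, -0.0681, 0.1906]
eef_rot: [-180.0, -0.0, 99.0]
ft_force: [-0.8, 0.1, -1.1]
gripper_width: 0.564
grip_force: 65.1
clock: 29.02
ee_pos: [0.5722, -0.0965, 0.191]
eef_rot: [180.0, 0.0, 99.0]
ft_force: [-0.2, -0.7, -1.5]
gripper_width: 0.567
grip_force: 65.1
```

```bash
python3 -m inch '[0,0,0,0,0,0.15,-1, 0,0,0,0,0,0,0.5, 0,0,0,0,0,0,0.5, 0,0,0,0,0,0,0.5, 0,0,0,0,0,-3,0.5, 0,0,0,0,0,-5,1, 0,0,0.137,0,0,-4,1, 0,0,0.137,0,0,0,1]' && python3 -m inch '[0,0,0.137,0,0,0,1, 0,0,0,3.74,-2.66,0,1, 0,0,0,3.74,-2.66,0,1, 0,0,0,3.74,-2.66,0,1, 0,0,0,3.74,-2.66,0,1, 0,0,0,3.74,-2.66,0,1, 0,0,0,3.74,-2.66,0,1, 0,0,0,3.74,-2.66,0,1]' && python3 -m inch '[0,0,0,3.74,-2.66,0,1, 0,0,0,3.74,-2.7,0,1, 0,0,0,0,0,0,1]'
python3 - <<'E'
from h import *
st(); np.save('w12.npy',cal('wrist')[2]); a=cv2.resize(ctrl.camera('wrist'),(800,600)); b=cv2.resize(ctrl.camera('scene')[200:260,205:295],(300,200),interpolation=cv2.INTER_CUBIC)
a[400:,500:]=b; cv2.imwrite('pics/m12.png',a)
E
```

```text
clock: 30.02
ee_pos: [0.5728, -0.0963, 0.3129]
eef_rot: [179.7, 0.0, 83.1]
ft_force: [-0.6, -0.8, -1.1]
gripper_width: 1.003
grip_force: 0.0
clock: 31.02
ee_pos: [0.4568, 0.2052, 0.3097]
eef_rot: [180.0, -0.0, 75.5]
ft_force: [1.6, 0.0, -0.3]
gripper_width: 1.0
grip_force: 0.0
clock: 31.4
ee_pos: [0.4232, 0.2917, 0.3096]
eef_rot: [180.0, -0.0, 75.7]
ft_force: [-0.5, -0.9, -0.6]
gripper_width: 1.002
grip_force: 0.0
{'clock': 31.4, 'joints': [29.386, 23.536, 104.964, 0.017, 51.483, 43.677], 'ee_pos': [0.423, 0.292, 0.31], 'eef_rot': [179.996, -0.022, 75.699], 'ft_force': [-0.51, -0.912, -0.562], 'gripper_width': 1.002, 'grip_force': 0.0}
```

View pics/m12.png

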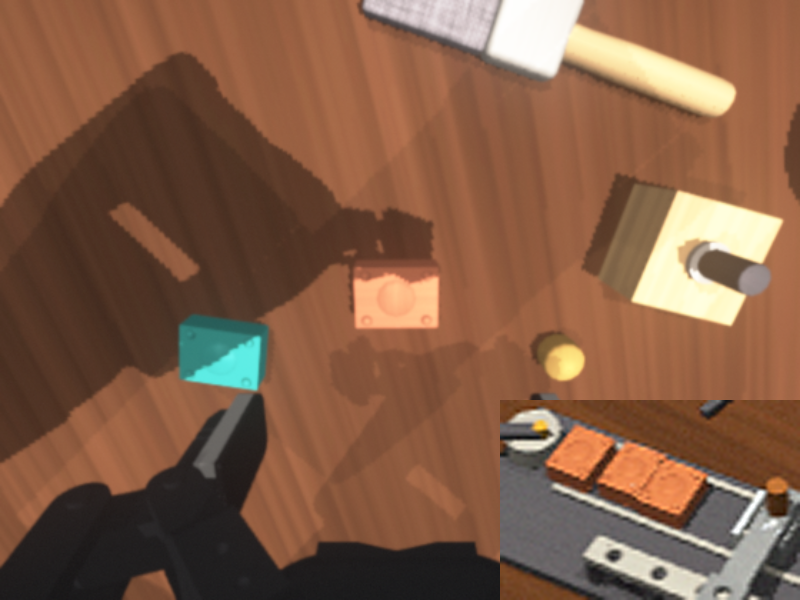

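Inset: three tiles are in a row. D is centred at (397,298), with the turquoise decoy (222,352) and weight (562,358) on either side. Checking clearances.

Run:
```python
from h import *
C=cal('wrist'); s=ctrl.get_state(); rr=R.from_euler('xyz',s['eef_rot'],degrees=True)
for n,q,z in (('D',(397,297.5),.02),('turq',(267,330),.02),('turq',(262,390),.02),('weight',(538,355),.013),('weight',(562,358),.026),('pin head',(755,277),.081),('pinbase',(707,264),.047)):
    w=ray(C,[np.array(q)*.7],z)[0]; print(n,w.round(4)[:2],'tool mm',(rr.inv().apply(w-s['ee_pos'])*1000).round(1))
```

```text
D [0.4243 0.2883] tool mm [ -1.2   0.4 289.5]
turq [0.3426 0.2879] tool mm [-22.  -78.6 289.5]
turq [0.3255 0.2496] tool mm [-63.3 -85.6 289.5]
weight [0.5012 0.2263] tool mm [-42.1  90.3 296.5]
weight [0.5123 0.2277] tool mm [-38.  100.8 283.5]
pin head [0.5891 0.277 ] tool mm [ 28.9 162.8 228.5]
pinbase [0.5886 0.2745] tool mm [ 26.3 162.9 262.5]
```

```bash
python3 -m inch '[0,0,0,-0.12,0.04,4,1, 0,0,0,0,0,4,1, 0,0,0,0,0,4,1, 0,0,0,0,0,1.4,1, 0,0,0,0,0,0,-1, 0,0,0,0,0,0,-1, 0,0,0,0,0,0,-1, 0,0,0,0,0,0,-1]' && python3 -m inch '[0,0,0,0,0,0,-1, 0,0,0,0,0,0,-1, 0,0,0,0,0,-3,-1, 0,0,0,0,0,-4,-1, 0,0,0,0,0,-5,-1]'
python3 - <<'E'
from h import *
x,y=jw(-.7,45.5); s=ctrl.get_state(); yaw=99.08
rr=R.from_euler('xyz',[180,0,yaw],degrees=True); print('after turn',rr.inv().apply(np.array([x,y,.2])-s['ee_pos'])*100); rel(x,y,.2,yaw)
E
```

```text
clock: 32.5
ee_pos: [0.4249, 0.2885, 0.1772]
eef_rot: [179.9, -0.1, 75.5]
ft_force: [-0.5, -1.5, 6.0]
gripper_width: 0.569
grip_force: 62.7
clock: 33.12
ee_pos: [0.4242, 0.2882, 0.2976]
eef_rot: [180.0, -0.0, 75.5]
ft_force: [0.2, -0.4, -0.6]
gripper_width: 0.567
grip_force: 62.7
after turn [-35.98879875   8.52648566   9.75816216]
shift cm [-29.58  22.2    9.76] turn z -0.411
```

```bash
python3 -m inch '[0,0,-0.137,0,0,0,-1, 0,0,-0.137,0,0,0,-1, 0,0,-0.137,0,0,0,-1, 0,0,0,-4.5,1.07,0,-1, 0,0,0,-4.5,1.07,0,-1, 0,0,0,-4.5,1.07,0,-1, 0,0,0,-4.5,1.07,0,-1, 0,0,0,-4.5,1.07,0,-1]' && python3 -m inch '[0,0,0,-4.5,1.06,0,-1, 0,0,0,-4.5,1.06,0,-1, 0,0,0,-4.5,1.06,0,-1, 0,0,0,0,0,4,-1, 0,0,0,0,0,4,-1, 0,0,0,0,0,0,-1]'
python3 - <<'E'
from h import *
rel(*jw(-.7,45.5),.19,99.08)
E
```

```text
clock: 34.12
ee_pos: [0.513, 0.0732, 0.2969]
eef_rot: [179.9, 0.0, 99.1]
ft_force: [0.7, 0.4, -1.0]
gripper_width: 0.568
grip_force: 62.8
clock: 34.88
ee_pos: [0.5646, -0.0537, 0.2144]
eef_rot: [-179.8, -0.1, 99.0]
ft_force: [0.5, -0.5, -1.0]
gripper_width: 0.565
grip_force: 62.7
shift cm [-0.01  0.07  2.44] turn z -0.001
```

```bash
python3 -m inch '[0,0,0,0,0.05,1.3,-1, 0,0,0,0,0,0,-1]' && python3 -m inch '[0,0,0,0,0,0.7,-1, 0,0,0,0,0,0.45,-1, 0,0,0,0,0,0,-1]'
```

```text
clock: 35.12
ee_pos: [0.566, -0.0535, 0.2031]
eef_rot: [180.0, 0.0, 99.1]
ft_force: [1.0, 0.5, -1.1]
gripper_width: 0.57
grip_force: 62.8
clock: 35.5
ee_pos: [0.5657, -0.0536, 0.1907]
eef_rot: [-180.0, -0.0, 99.1]
ft_force: [0.2, 0.2, -1.3]
gripper_width: 0.569
grip_force: 62.8
```

```bash
python3 -m inch '[0,0,0,-0.3,0,0,-1, 0,0,0,-0.3,0,0,-1, 0,0,0,-0.25,0,0.1,-1, 0,0,0,0,0,0,0.5, 0,0,0,0,0,0,0.5, 0,0,0,0,0,0,0.5, 0,0,0,0,0,-3,0.5, 0,0,0,0,0,-5,0.3]' && python3 -m inch '[0,0,0,0,0,-3,0.1, 0,0,0,0,0,0,0.1]'
python3 - <<'E'
from h import *
s=st(); rel(*jw(0,101.8),.232,99.08)
a=cv2.resize(ctrl.camera('wrist'),(800,600)); cv2.imwrite('pics/w13.png',a)
E
```

```text
clock: 36.5
ee_pos: [0.5667, -0.0619, 0.2697]
eef_rot: [-179.8, -0.1, 99.1]
ft_force: [0.5, 1.5, 0.6]
gripper_width: 0.646
grip_force: 0.0
clock: 36.75
ee_pos: [0.5676, -0.062, 0.3023]
eef_rot: [179.8, 0.1, 99.1]
ft_force: [0.1, 0.6, -0.7]
gripper_width: 0.547
grip_force: 0.0
{'clock': 36.75, 'joints': [-10.909, 29.258, 96.699, -0.004, 53.787, -19.966], 'ee_pos': [0.568, -0.062, 0.302], 'eef_rot': [179.76, 0.091, 99.059], 'ft_force': [0.1, 0.608, -0.723], 'gripper_width': 0.547, 'grip_force': 0.0}
shift cm [ 6.5  -0.07  7.02] turn z -0.0
```

View pics/w13.png

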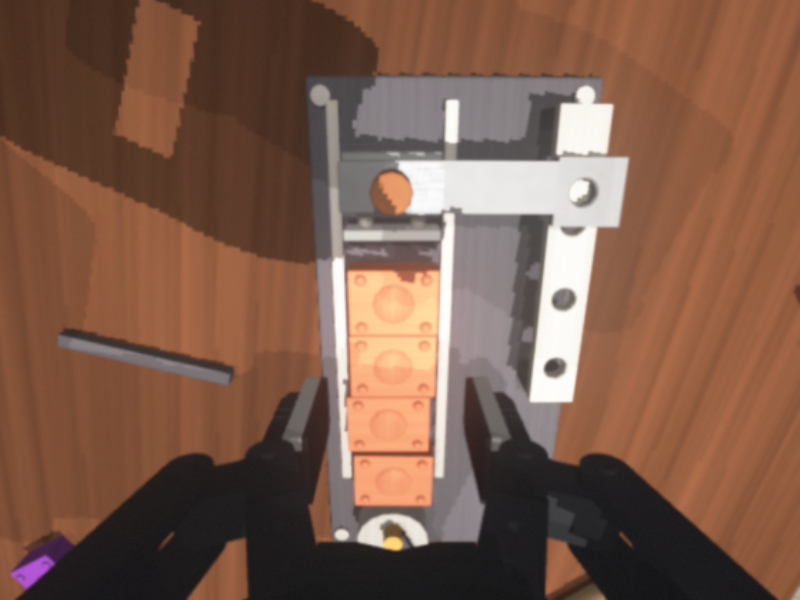

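All four tiles lie in a neat row: centres (393,303), (391,366), (388,425) and (393,480). The stop knob is at (391,192), the fork hole at (583,190) and the bar holes at (564,299) and (555,367). That was my 15th view, one over the limit of 14, so from here I use numeric measurements only.

Run:
```python
from h import *
C=cal('wrist'); q=np.load('jig.npy');c,s=np.cos(q[2]),np.sin(q[2])
for n,u,z in (('knob',(391,192),.082),('fork',(583,190),.052),('bar3',(564,299),.044),('bar2',(555,367),.044),('ribL',(333,101),.016),('ribR',(452,101),.016),('ribLb',(347,477),.016),('ribRb',(440,477),.016)):
    w=ray(C,[np.array(u)*.7],z)[0]; d=w[:2]-q[:2]; print(n,w.round(4)[:2],np.array([c*d[0]+s*d[1],-s*d[0]+c*d[1]])*1000)
```

```text
knob [0.5551 0.0035] [ -1.66514899 103.54246071]
fork [0.6432 0.0158] [ 87.31244505 101.78569418]
bar3 [ 0.6525 -0.0396] [87.74225654 45.65555682]
bar2 [ 0.6585 -0.0784] [87.50940965  6.36227215]
ribL [0.5193 0.0374] [-31.59354752 142.72029124]
ribR [0.5792 0.047 ] [ 29.01703799 142.71262334]
ribLb [ 0.5551 -0.1927] [-32.5544244  -90.15218036]
ribRb [ 0.617  -0.1829] [ 30.12345021 -90.26918187]
```

```bash
python3 -m inch '[0,0,0,3.3,-0.1,0,0.1, 0,0,0,3.25,-0.05,0,0.1, 0,0,0,0,0,3,0.1, 0,0,0,0,0,3,0.1, 0,0,0,0,0,1,0.1, 0,0,0,0,0,0,-0.2, 0,0,0,0,0,0,-0.5]' && python3 -m inch '[0,0,0,0,0,0,-1, 0,0,0,0,0,0,-1, 0,0,0,0,0,0,-1, 0,0,0,0,0,0,-1]'; python3 -c "
from h import *
rel(*jw(0,101.8),.232,99.08)"
```

```text
clock: 37.67
ee_pos: [0.5556, 0.0024, 0.2308]
eef_rot: [179.9, 0.0, 99.0]
ft_force: [0.1, -0.6, 0.0]
gripper_width: 0.251
grip_force: 0.0
clock: 38.17
ee_pos: [0.5559, 0.0024, 0.2311]
eef_rot: [179.9, 0.0, 99.0]
ft_force: [3.2, 1.0, 6.8]
gripper_width: 0.188
grip_force: 58.8
shift cm [-0.06  0.1  -0.09] turn z -0.001
```

```bash
python3 -m inch '[0,0,0,-0.4,0.03,0,-1, 0,0,0,-0.4,0.03,0,-1, 0,0,0,-0.4,0,0,-1, 0,0,0,-0.39,0,0,-1, 0,0,0,0,0,0,-1]'; python3 -m inch '[0,0,0,0,0,0,0, 0,0,0,0,0,0,0, 0,0,0,0,0,0,0, 0,0,0,0,0,-4,0, 0,0,0,0,0,-5,0, 0,0,0,0,0,-3,0, 0,0,0,0,0,0,0, 0,0,0,0,0,0,0]'
python3 - <<'E'
from h import *
st(); C=cal('wrist'); im=ctrl.camera('wrist'); cv2.imwrite('pics/w14.png',im); np.save('w14.npy',C[2])
for n,p in (('fork80',(90,84,52)),('bar44',(90,44,44)),('bar4',(90,4,44)),('knob',(0,86,82))): print(n,proj(C,[[*jw(p[0],p[1]),p[2]/1e3]])[0].round(1))
g=cv2.cvtColor(im,cv2.COLOR_BGR2GRAY)
for c in cv2.findContours(cv2.inRange(g,0,110),cv2.RETR_LIST,cv2.CHAIN_APPROX_NONE)[0]:
    a=cv2.contourArea(c); x,y,w,h=cv2.boundingRect(c)
    if 60<a<1500 and .6<w/h<1.7 and x>300 and y<330: print('blob',x+w/2,y+h/2,w,h,a)
E
```

```text
clock: 38.8
ee_pos: [0.5586, -0.0133, 0.231]
eef_rot: [179.9, 0.0, 99.1]
ft_force: [-2.1, 1.1, 9.5]
gripper_width: 0.187
grip_force: 59.5
clock: 39.8
ee_pos: [0.5581, -0.0131, 0.3491]
eef_rot: [-179.9, -0.0, 99.1]
ft_force: [-0.4, -0.3, -0.6]
gripper_width: 0.504
grip_force: 0.0
{'clock': 39.8, 'joints': [-6.125, 24.588, 96.544, -0.001, 58.942, -15.177], 'ee_pos': [0.558, -0.013, 0.349], 'eef_rot': [-179.928, -0.019, 99.052], 'ft_force': [-0.4, -0.256, -0.594], 'gripper_width': 0.504, 'grip_force': 0.0}
fork80 [382.1 207.2]
bar44 [375.  245.2]
bar4 [370.9 282.5]
knob [279.1 216.7]
```

Run:
```python
from h import *
K,d,_=cal('wrist'); C=(K,d,np.load('w14.npy')); im=cv2.imread('pics/w14.png'); g=cv2.cvtColor(im,cv2.COLOR_BGR2GRAY)
q=np.load('jig.npy');c,s=np.cos(q[2]),np.sin(q[2])
for n,u,z in (('fork',(382,207),.052),('bar44',(375,245),.044),('bar4',(371,282),.044)):
    x,y=u; p=g[y-13:y+14,x-13:x+14]; print(n); print('\n'.join(' '.join('%3d'%v for v in r[::1]) for r in p[::2]))
```

```text
fork
241 240 240 240 239 239 239 239 239 239 239 238 238 238 237 236 236 236 236 237 236 237 236 235 235 235 235
241 240 241 240 240 240 239 239 238 239 238 238 238 238 237 237 236 237 237 237 236 236 236 235 235 235 235
241 241 241 240 239 240 239 239 239 239 238 237 236 235 235 235 236 237 237 237 236 236 236 235 235 235 235
240 240 239 239 239 239 239 237 230 219 197 178 167 163 164 171 188 208 224 232 235 235 235 235 235 236 234
239 239 239 238 238 236 229 203 158 121 104  98  99 102 106 109 116 128 154 190 223 233 235 235 235 235 235
240 240 239 238 237 224 180 128 102  98 101 107 110 111 109 109 111 110 115 147 187 223 233 235 235 235 234
241 241 240 239 231 199 145 113 110 113 114 114 117 115 113 112 114 108 107 125 164 215 232 234 235 235 235
241 241 240 238 228 191 143 120 118 120 120 119 120 123 126 123 111 104 111 143 184 222 233 234 235 235 235
240 240 239 239 234 214 175 146 134 129 130 132 129 127 126 117 110 122 147 182 217 230 234 234 235 234 235
240 240 240 240 239 234 223 194 160 137 129 128 122 119 121 129 145 172 203 224 232 235 236 234 235 235 236
240 239 240 240
[... 2751 characters left out ...]
 108 108 112 131 185 236 252 254 254 254 248 201 139
243 253 254 254 254 252 235 182 136 119 116 116 116 112 115 129 150 183 231 251 254 254 254 253 245 190 133
244 253 254 254 254 254 253 248 237 220 196 178 168 175 202 226 241 249 253 254 254 254 254 253 228 158 126
235 253 254 253 252 253 254 254 254 254 254 253 253 253 253 253 254 254 254 254 254 254 254 252 217 143 123
171 241 253 254 254 254 254 254 254 254 254 254 254 254 254 254 254 254 254 254 254 254 254 248 196 134 121
 76 150 237 253 254 254 254 254 254 254 254 254 254 254 254 254 254 254 254 254 254 254 253 243 185 131 123
 60  88 179 246 253 254 254 254 254 254 254 254 254 254 254 254 254 254 254 254 254 254 252 225 154 125 124
```

The fork hole images at (382,207) and the bar holes at (375,245) and (371,282), all where the jig model predicts. The stop is therefore at 0.080. Now the pin.

```bash
python3 -c "
from h import *
rel(.589,.27,.33)"; python3 -m inch '[0,0,0,4,-1.5,0,0, 0,0,0,4.6,-1.5,0,0, 0,0,0,4.6,-1.5,0,0, 0,0,0,4.6,-1.5,0,0, 0,0,0,4.6,-1.3,0.5,0, 0,0,0,4.6,-0.1,0.5,0, 0,0,0,0,0,0,0, 0,0,0,0,0,0,0]'
python3 - <<'E'
from h import *
st(); C=cal('wrist'); im=ctrl.camera('wrist'); cv2.imwrite('pics/w15.png',im); np.save('w15.npy',C[2])
u=proj(C,[[.589,.276,.081]])[0]; print('pred head',u.round(1), 'collar',proj(C,[[.589,.276,.049]])[0])
x,y=u.round().astype(int); g=cv2.cvtColor(im,cv2.COLOR_BGR2GRAY); p=g[y-26:y+27:2,x-26:x+27:2]
print('\n'.join(' '.join('%3d'%v for v in r) for r in p))
E
```

```text
shift cm [27.48  7.5   1.88] turn z 0.0
clock: 40.85
ee_pos: [0.4428, 0.2415, 0.3392]
eef_rot: [-179.9, 0.0, 99.1]
ft_force: [-0.1, -0.2, -0.8]
gripper_width: 0.504
grip_force: 0.0
{'clock': 40.85, 'joints': [23.323, 20.163, 105.005, -0.014, 54.926, 14.254], 'ee_pos': [0.443, 0.242, 0.339], 'eef_rot': [-179.912, 0.034, 99.078], 'ft_force': [-0.123, -0.189, -0.794], 'gripper_width': 0.504, 'grip_force': 0.0}
pred head [477.4 205.9] collar [455.36838084 194.20493586]
154 165 173 176 231 254 254 253 251 252 253 253 252 252 251 251 251 251 251 253 253 253 253 253 231 161 151
172 172 170 172 247 254 254 254 253 253 253 252 252 252 251 251 251 251 253 253 253 253 253 253 252 233 160
165 143 119 113 149 171 232 252 254 253 253 252 252 251 251 251 251 251 253 253 253 253 253 253 252 248 181
120 102 101 101 101 101 107 151 225 249 251 252 251 251 251 251 251 252 253 253 253 253 253 252 249 206 152
100  99 101  99  99 100 100  99 104 136 212 245 251 251 251 251 252 252 253 253 253 253 252 249 211 153 149
 98  98 100 100 100  98 100  99 100 100 101 130 197 238 250 252 253 252 253 253 252 251 25
[... 1585 characters left out ...]
 143 139 145 149 149 149 149 148 147 146 146 146 148
250 250 251 251 251 251 251 232 155 146 144 147 146 144 139 141 147 150 149 147 148 147 147 147 145 147 149
250 251 251 252 253 252 237 154 147 145 143 145 147 143 140 143 148 149 149 148 148 147 147 146 146 148 149
252 253 253 253 253 238 152 140 146 143 145 147 146 142 140 144 149 149 148 147 147 147 146 146 147 149 150
253 253 253 253 236 152 138 144 145 143 145 146 145 139 141 146 149 149 148 147 147 146 146 146 147 149 150
253 253 253 236 149 136 138 145 144 141 145 146 141 138 142 147 149 147 147 146 146 147 144 146 148 149 148
253 253 236 148 136 136 140 145 141 142 145 144 139 138 144 149 147 148 146 147 147 145 145 146 149 150 148
```

```bash
python3 -c "
from h import *
print(ray(cal('wrist'),[(477.6,202.4)],.081)); rel(.589,.277,.30)"
```

```text
[[0.58868846 0.27816572 0.081     ]]
shift cm [ 1.25 14.99  3.93] turn z 0.0
```

```bash
python3 -m inch '[0,0,0,0.3,3.75,0,0, 0,0,0,0.3,3.75,0,0, 0,0,0,0.3,3.75,1,0, 0,0,0,0.35,3.74,2.9,0, 0,0,0,0,0,0,0, 0,0,0,0,0,0,0]'
python3 - <<'E'
from h import *
st(); C=cal('wrist'); im=ctrl.camera('wrist'); cv2.imwrite('pics/w16.png',im); np.save('w16.npy',C[2])
u=proj(C,[[.5888,.2775,.081]])[0]; print('pred head',u.round(1))
x,y=u.round().astype(int); g=cv2.cvtColor(im,cv2.COLOR_BGR2GRAY); p=g[y-26:y+27:2,x-26:x+27:2]
print('\n'.join(' '.join('%3d'%v for v in r) for r in p))
rel(.5888,.2775,.232)
E
```

```text
clock: 41.65
ee_pos: [0.5889, 0.2768, 0.3011]
eef_rot: [-180.0, 0.0, 99.0]
ft_force: [0.1, -0.2, 0.6]
gripper_width: 0.505
grip_force: 0.0
{'clock': 41.65, 'joints': [21.08, 36.79, 83.558, -0.001, 59.681, 12.092], 'ee_pos': [0.589, 0.277, 0.301], 'eef_rot': [-179.972, 0.007, 98.988], 'ft_force': [0.099, -0.244, 0.614], 'gripper_width': 0.505, 'grip_force': 0.0}
pred head [277.3 239.5]
249 250 251 250 245 188 155 167 165 131 102  95  95  95  96 103 187 252 254 252 250 252 251 251 251 251 251
250 251 251 250 247 194 167 168 139  98  95  95  95  96  95  95 105 212 254 254 252 251 251 251 251 251 251
250 251 250 249 240 185 176 162 110  94  95  96  96  97  96  96  96 137 249 254 254 251 251 251 251 251 251
251 250 250 249 241 236 238 154  98  94  96  97  95  96  98  97  97 101 233 255 254 251 251 251 251 251 251
251 250 249 249 248 252 253 229  99  94  96  96  96  97  96  97  95  97 226 255 254 251 251 251 251 251 251
250 249 248 249 249 249 254 246  98  96  98  98  97  97  97  96  96  96 199 254 253 251 251 251 251 251 251
249 249 249 249 250 245 251 230  98  97  98 105 103 106 104  99 
[... 1540 characters left out ...]
210 126 120 121
121 122 126 128 125 125 165 230 246 246 246 246 247 247 248 248 248 250 250 250 250 249 224 134 121 121 121
120 123 126 127 123 121 122 135 193 238 246 246 247 248 248 248 247 249 249 250 249 230 140 123 121 120 121
120 122 126 126 122 121 121 120 121 157 222 237 243 243 243 246 243 242 243 243 231 148 123 121 119 119 121
118 123 125 125 120 120 120 119 118 122 133 179 225 236 238 241 241 241 242 230 152 122 121 119 119 119 120
118 123 125 123 120 119 119 117 118 120 121 123 147 209 236 240 241 241 231 163 120 122 121 118 118 118 121
117 121 124 122 120 119 118 116 117 120 121 119 119 128 183 230 241 235 169 118 119 121 119 117 117 118 120
shift cm [0.04 0.01 6.98] turn z 0.0
```

```bash
python3 -m inch '[0,0,0,0.18,0,3,0, 0,0,0,0,0,3,0, 0,0,0,0,0,0.9,0, 0,0,0,0,0,0,-1, 0,0,0,0,0,0,-1, 0,0,0,0,0,0,-1, 0,0,0,0,0,0,-1, 0,0,0,0,0,0,-1]'
```

```text
clock: 42.7
ee_pos: [0.589, 0.2797, 0.2336]
eef_rot: [179.9, -0.0, 99.1]
ft_force: [-1.8, -1.2, 6.8]
gripper_width: 0.163
grip_force: 58.9
```

```bash
python3 -m inch '[0,0,0,0,0,-1,-1, 0,0,0,0,0,-2,-1, 0,0,0,0,0,-3,-1, 0,0,0,0,0,-3,-1, 0,0,0,0,0,0,-1]'; python3 -c "
from h import *
st(); print(jw(90,84)); rel(*jw(90,84),.29,99.08)"
```

```text
clock: 43.32
ee_pos: [0.5891, 0.2797, 0.3258]
eef_rot: [179.7, -0.1, 99.1]
ft_force: [0.5, 0.5, -0.8]
gripper_width: 0.161
grip_force: 58.5
{'clock': 43.325, 'joints': [21.314, 35.238, 82.445, -0.001, 61.998, 12.258], 'ee_pos': [0.589, 0.28, 0.326], 'eef_rot': [179.688, -0.067, 99.056], 'ft_force': [0.513, 0.535, -0.767], 'gripper_width': 0.161, 'grip_force': 58.528}
(np.float64(0.648653905070369), np.float64(-0.0013464848477986596))
shift cm [-28.7    1.44   3.55] turn z -0.0
```

```bash
python3 -m inch '[0,0,0,-4.1,0.205,0,-1, 0,0,0,-4.1,0.205,0,-1, 0,0,0,-4.1,0.205,0,-1, 0,0,0,-4.1,0.205,0,-1, 0,0,0,-4.1,0.205,0,-1, 0,0,0,-4.1,0.205,0,-1, 0,0,0,-4.1,0.21,0,-1, 0,0,0,0,0,2,-1]'; python3 -m inch '[0,0,0,0,0,1.4,-1, 0,0,0,0,0,0,-1, 0,0,0,0,0,0,-1]'; python3 -c "
from h import *
st(); rel(*jw(90,84),.2246+.016,99.08)"
```

```text
clock: 44.32
ee_pos: [0.6485, -0.0041, 0.3026]
eef_rot: [179.9, 0.1, 98.9]
ft_force: [1.5, 0.4, -1.5]
gripper_width: 0.159
grip_force: 58.5
clock: 44.7
ee_pos: [0.6481, -0.0007, 0.2882]
eef_rot: [180.0, 0.0, 99.1]
ft_force: [-0.6, 0.4, -1.3]
gripper_width: 0.164
grip_force: 58.5
{'clock': 44.7, 'joints': [-4.181, 37.436, 84.465, 0.003, 58.089, -13.299], 'ee_pos': [0.648, -0.001, 0.288], 'eef_rot': [179.99, 0.0, 99.117], 'ft_force': [-0.572, 0.379, -1.253], 'gripper_width': 0.164, 'grip_force': 58.538}
shift cm [-0.07  0.05  4.76] turn z 0.001
```

```bash
python3 -m inch '[0,0,0,0,0.05,0.8,-1, 0,0,0,0,0,0.5,-1, 0,0,0,0,0,0.4,-1, 0,0,0,0,0,0,-1]'; python3 -m inch '[0,0,0,0,0,0.4,-1, 0,0,0,0,0,0.3,-1, 0,0,0,0,0,0,-1]'
```

```text
clock: 45.2
ee_pos: [0.6484, -0.0015, 0.2706]
eef_rot: [-180.0, -0.0, 99.1]
ft_force: [0.2, 0.7, -1.0]
gripper_width: 0.158
grip_force: 58.5
clock: 45.58
ee_pos: [0.6484, -0.0015, 0.2637]
eef_rot: [-180.0, -0.0, 99.1]
ft_force: [-0.4, -0.2, -1.0]
gripper_width: 0.16
grip_force: 58.5
```

```bash
python3 -m inch '[0,0,0,0,0,0.4,-1, 0,0,0,0,0,0.4,-1, 0,0,0,0,0,0,-1]'; python3 -m inch '[0,0,0,0,0,0.4,-1, 0,0,0,0,0,0.4,-1, 0,0,0,0,0,0,-1]';python3 -m inch '[0,0,0,0,0,0.3,-1, 0,0,0,0,0,0.25,-1, 0,0,0,0,0,0,-1]'
```

```text
clock: 45.95
ee_pos: [0.6484, -0.0015, 0.2555]
eef_rot: [-180.0, -0.0, 99.1]
ft_force: [0.2, 0.6, -1.3]
gripper_width: 0.157
grip_force: 58.5
clock: 46.32
ee_pos: [0.6484, -0.0015, 0.2475]
eef_rot: [-180.0, -0.0, 99.1]
ft_force: [0.4, 0.1, -2.6]
gripper_width: 0.156
grip_force: 58.5
clock: 46.7
ee_pos: [0.6485, -0.0015, 0.2422]
eef_rot: [-180.0, -0.0, 99.1]
ft_force: [-0.6, 1.5, -1.0]
gripper_width: 0.164
grip_force: 58.5
```

```bash
python3 -m inch '[0,0,0,0,0,0.15,-1, 0,0,0,0,0,0,-1]'; python3 -m inch '[0,0,0,0,0,0.1,-1, 0,0,0,0,0,0,-1]'
```

```text
clock: 46.95
ee_pos: [0.6485, -0.0015, 0.2409]
eef_rot: [-180.0, -0.0, 99.1]
ft_force: [-0.2, 1.4, -1.4]
gripper_width: 0.162
grip_force: 58.5
clock: 47.2
ee_pos: [0.6486, -0.0015, 0.2405]
eef_rot: [180.0, 0.0, 99.0]
ft_force: [-1.1, 2.3, 4.6]
gripper_width: 0.162
grip_force: 59.2
```

```bash
python3 -m inch '[0,0,0,0,0,0,-0.4, 0,0,0,0,0,0,-0.3, 0,0,0,0,0,0,-0.3, 0,0,0,0,0,-1,-0.3, 0,0,0,0,0,-3,-0.3, 0,0,0,0,0,-4,-0.3, 0,0,0,0,0,-2,-0.3, 0,0,0,0,0,0,-0.2]'
python3 - <<'E'
from h import *
st(); C=cal('wrist'); im=ctrl.camera('wrist'); np.save('w17.npy',C[2]); cv2.imwrite('pics/w17.png',im)
for z in (.088,.056,.052): print('pin at z',z,proj(C,[[*jw(90,84),z]])[0].round(1))
u=proj(C,[[*jw(90,84),.088]])[0]; x,y=u.round().astype(int); g=cv2.cvtColor(im,cv2.COLOR_BGR2GRAY); p=g[y-40:y+41:3,x-33:x+34:3]
print('\n'.join(' '.join('%3d'%v for v in r) for r in p))
yaw=125; s=ctrl.get_state(); rr=R.from_euler('xyz',[180,0,yaw],degrees=True); print('after turn',rr.inv().apply(np.r_[knob(.05),.232]-s['ee_pos'])*100); rel(*knob(.05),.232,yaw)
E
```

```text
clock: 48.2
ee_pos: [0.6486, -0.0015, 0.3413]
eef_rot: [179.9, 0.0, 99.1]
ft_force: [-0.4, -0.1, -0.3]
gripper_width: 0.403
grip_force: 0.0
{'clock': 48.2, 'joints': [-4.247, 33.946, 82.31, 0.001, 63.599, -13.301], 'ee_pos': [0.649, -0.002, 0.341], 'eef_rot': [179.859, 0.032, 99.054], 'ft_force': [-0.385, -0.098, -0.286], 'gripper_width': 0.403, 'grip_force': 0.0}
pin at z 0.088 [276.3 221.7]
pin at z 0.056 [276.3 208.1]
pin at z 0.052 [276.3 206.6]
 97  97  97  97  96  97 224 251 253 253 253 243 247 254 254 254 130 110 116 120 119 120 121
 98 100  99  96  98  99 150 173 171 161 176 160 157 162 167 180 110 105 109 121 119 122 121
106 106 105 105 105 111 224 214 210 217 217 218 219 219 219 217 220 223 220 124 120 122 119
244 244 244 245 245 244 241 179 151 154 209 241 241 241 241 242 244 246 243 128 122 123 119
250 250 250 251 251 250 220 159 158 155 155 153 201 241 242 241 244 246 242 127 122 124 119
250 250 250 250 250 235 162 159 154 153 171 219 249 218 232 241 244 246 242 124 122 123 120
250 250 250 250 250 245 176 155 169 185 176 164 251 254 246 238 244 246 242 126 123 123 123
25
[... 1235 characters left out ...]
04 102 107 241 255 254 161 145 113 113 117 116 122
166 168 166 152 149 123 135 255 254 134  95  94  93 171 255 254 161 143 112 115 118 116 117
150 159 155 151 148 108 133 255 254 188 118 114 123 236 255 253 143 133 112 111 118 116 117
149 148 151 150 147 113 122 252 255 253 218 198 231 253 254 251 139 125 110 113 116 117 114
148 148 150 150 147 140 118 250 254 252 253 252 252 253 253 245 140 124 109 115 115 116 114
147 148 149 149 147 131 117 250 252 251 253 252 252 253 253 245 138 122 109 113 117 116 112
146 147 148 149 146 131 113 249 252 251 253 252 252 253 252 243 138 121 109 114 115 116 111
after turn [-22.91738096 -16.99636852  10.76423465]
shift cm [-28.04  -5.25  10.76] turn z -0.453
```

The pin head images where a seated, upright pin is predicted. Now to the cam knob.

```bash
python3 -m inch '[0,0,-0.151,0,0,0,0, 0,0,-0.151,0,0,0,0, 0,0,-0.151,0,0,0,0, 0,0,0,-3.82,-2.83,0,0, 0,0,0,-3.82,-2.83,0,0, 0,0,0,-3.82,-2.83,0,0, 0,0,0,-3.82,-2.83,0,0, 0,0,0,-3.82,-2.83,0,0]'; python3 -m inch '[0,0,0,-3.82,-2.85,0,0, 0,0,0,0,0,3,0, 0,0,0,0,0,0,0, 0,0,0,0,0,0,0]'
python3 - <<'E'
from h import *
st(); C=cal('wrist'); im=ctrl.camera('wrist'); np.save('w18.npy',C[2]); cv2.imwrite('pics/w18.png',im)
u=proj(C,[[*knob(.05),.082]])[0]; print(u.round(1)); x,y=u.round().astype(int)
h=cv2.cvtColor(im,cv2.COLOR_BGR2HSV)
for r in range(y-30,y+31,3): print(' '.join('%3d/%3d'%(h[r,c,1],h[r,c,2]) for c in range(x-27,x+28,4)))
rel(*knob(.05),.232)
E
```

```text
clock: 49.25
ee_pos: [0.6418, -0.2406, 0.3378]
eef_rot: [-179.9, -0.2, 125.0]
ft_force: [0.6, 0.4, 0.4]
gripper_width: 0.5
grip_force: 0.0
clock: 49.75
ee_pos: [0.641, -0.2863, 0.3099]
eef_rot: [-180.0, -0.0, 125.0]
ft_force: [-0.4, -0.1, -0.0]
gripper_width: 0.5
grip_force: 0.0
{'clock': 49.75, 'joints': [-27.866, 41.32, 73.886, 0.001, 64.833, -62.913], 'ee_pos': [0.641, -0.286, 0.31], 'eef_rot': [-179.983, -0.035, 125.047], 'ft_force': [-0.37, -0.081, -0.023], 'gripper_width': 0.5, 'grip_force': 0.0}
[275.8 236. ]
143/178 141/165 139/161 142/179 139/162  30/103  77/109  98/109  61/ 96  61/172 140/166 140/173 143/180 140/178
144/172 142/160 141/170 143/184 140/162 105/109 141/114 138/111 138/111  82/164 143/177 141/177 141/179 142/180
141/165 140/162 142/182 142/171 142/158 140/109 141/112 138/113 141/112 138/137 141/179 142/180 142/179 141/179
140/160 142/171 143/185 140/164 141/152 141/107 140/113 140/113 139/112 140/120 141/183 140/178 142/179 141/176
142/160 141/173 143/186 141/161 142/147 140/109 141/114 138/113 143/112 142/117 141/184 141/179 142/178 140/173
143/164 142/183 14
[... 1113 characters left out ...]
/157 143/155 141/164 141/166 141/166 140/166 141/166 144/165 141/166 142/171 140/169 140/166 144/158
143/159 144/154 142/160 140/167 140/166 141/166 142/165 142/167 141/165 140/170 142/172 140/168 142/160 142/160
141/157 142/154 141/165 141/166 141/165 139/167 141/166 144/165 140/166 142/172 142/171 140/166 144/158 139/163
143/153 140/160 140/167 141/165 138/166 140/167 140/166 141/166 143/170 143/170 140/167 142/160 142/162 140/164
143/155 141/165 141/166 139/167 141/166 140/166 143/164 140/167 142/171 141/170 142/162 143/164 141/164 140/162
144/161 140/167 140/167 139/167 140/166 143/166 140/167 141/172 142/171 140/166 142/158 141/164 141/163 141/161
shift cm [-0.01 -0.07  7.86] turn z 0.0
```

The knob images exactly where cam ≈ 0.05 predicts. I'll cage it and swing to about 1.4 rad.

```bash
python3 -m inch '[0,0,0,0,-0.05,3,0, 0,0,0,0,0,3,0, 0,0,0,0,0,1.8,0, 0,0,0,0,0,0,-0.48, 0,0,0,0,0,0,-0.48, 0,0,0,0,0,0,-0.48, 0,0,0,0,0,0,-0.48]' && python3 -m inch '[0,0,0.08,0.03,-0.68,0,-0.48, 0,0,0.08,0.03,-0.68,0,-0.48, 0,0,0.08,0.03,-0.68,0,-0.48, 0,0,0.08,0.03,-0.68,0,-0.48, 0,0,0.08,0.03,-0.68,0,-0.48, 0,0,0.08,0.03,-0.68,0,-0.48, 0,0,0.08,0.03,-0.68,0,-0.48, 0,0,0.08,0.03,-0.68,0,-0.48]'
python3 - <<'E'
from h import *
s=ctrl.get_state(); p=np.array(s['ee_pos'])[:2]; d=p-np.array(jw(0,-120)); q=np.load('jig.npy')[2]; a=np.arctan2(d[1],d[0])-q+np.pi/2; print('tcp radius',np.hypot(*d),'cam-equiv',.5-a, 'yaw',s['eef_rot'][2],'force tangential/radial',s['ft_force'])
E
```

```text
clock: 50.68
ee_pos: [0.6405, -0.2872, 0.2328]
eef_rot: [180.0, 0.1, 125.0]
ft_force: [-0.6, -0.4, -0.3]
gripper_width: 0.261
grip_force: 0.0
clock: 51.68
ee_pos: [0.5892, -0.3024, 0.2326]
eef_rot: [179.9, 0.1, 88.2]
ft_force: [3.1, -0.3, -1.8]
gripper_width: 0.264
grip_force: 1.7
tcp radius 0.0854644057496563 cam-equiv 0.6910709467361567 yaw 88.18241407208541 force tangential/radial [ 3.12774087 -0.33239674 -1.8223775 ]
```

```bash
cat >> h.py <<'E'
def camst():
    s=ctrl.get_state(); p=np.array(s['ee_pos'])[:2]; d=p-np.array(jw(0,-120)); q=np.load('jig.npy')[2]; a=np.arctan2(d[1],d[0])-q+np.pi/2
    t=np.array([-d[1],d[0]])/np.hypot(*d); f=np.array(s['ft_force'])[:2]
    print('radius %.4f cam-equiv %.3f yaw %.1f Ft %.2f Fr %.2f'%(np.hypot(*d),.5-a,s['eef_rot'][2],f@t,f@d/np.hypot(*d)))
E
python3 -m inch '[0,0,0.08,0.03,-0.68,0,-0.48, 0,0,0.08,0.03,-0.68,0,-0.48, 0,0,0.08,0.03,-0.68,0,-0.48, 0,0,0.08,0.03,-0.68,0,-0.48, 0,0,0.08,0.03,-0.68,0,-0.48]' >/dev/null; python3 -c "from h import *;camst()"
python3 -m inch '[0,0,0.08,0.03,-0.68,0,-0.48, 0,0,0.08,0.03,-0.68,0,-0.48, 0,0,0.06,0.03,-0.55,0,-0.48, 0,0,0,0,0,0,-0.48]' ; python3 -c "from h import *;camst()"
```

```text
radius 0.0857 cam-equiv 1.089 yaw 65.3 Ft 3.46 Fr 1.69
clock: 52.8
ee_pos: [0.5398, -0.2846, 0.2325]
eef_rot: [180.0, -0.0, 52.8]
ft_force: [-0.5, -0.9, 0.5]
gripper_width: 0.259
grip_force: 0.3
radius 0.0854 cam-equiv 1.315 yaw 52.8 Ft 0.19 Fr 0.99
```

```bash
for i in 1 2; do python3 -m inch '[0,0,0.04,0.01,-0.34,0,-0.48, 0,0,0.04,0.01,-0.34,0,-0.48]' >/dev/null; python3 -c "from h import *;camst()"; done
python3 -m inch '[0,0,0.04,0.01,-0.34,0,-0.48, 0,0,0.04,0.01,-0.34,0,-0.48]' >/dev/null; python3 -c "from h import *;camst()"
```

```text
radius 0.0853 cam-equiv 1.390 yaw 48.2 Ft 4.01 Fr 1.54
radius 0.0853 cam-equiv 1.469 yaw 43.7 Ft 4.48 Fr 1.75
radius 0.0853 cam-equiv 1.548 yaw 39.1 Ft 5.01 Fr 2.77
```

```bash
python3 -m inch '[0,0,0,0,0,0,0, 0,0,0,0,0,0,0, 0,0,0,0,0,0,0, 0,0,0,0,0,-4,0, 0,0,0,0,0,-4,0]' >/dev/null;  python3 -m inch '[0,0,-0.15,0,0,0,0, 0,0,-0.15,0,0,0,0, 0,0,-0.15,0,0,0,0, 0,0,-0.15,0,0,0,0, 0,0,-0.15,0,0,0,0, 0,0,-0.15,0,0,0,0, 0,0,-0.147,0,0,0,0, 0,0,0,0,0,0,0]'; python3 -c "
from h import *
rel(*jw(0,20),.29,99.08)"
```

```text
clock: 55.18
ee_pos: [0.5254, -0.2701, 0.3119]
eef_rot: [-180.0, -0.0, 99.0]
ft_force: [0.4, -0.4, -0.8]
gripper_width: 0.501
grip_force: 0.0
shift cm [18.2   7.4   2.19] turn z -0.001
```

```bash
python3 -m inch '[0,0,0,4.5,1.85,0,0, 0,0,0,4.5,1.85,0,0, 0,0,0,4.6,1.85,0,0, 0,0,0,4.6,1.85,1,0, 0,0,0,0,0,1.2,0, 0,0,0,0,0,0,0, 0,0,0,0,0,0,0]'
cat > meas.py <<'E'
from h import *
import sys
def prof(C,im,xs,y0,y1,z,n=3):
    "grey profile along jig y at jig x values (mean), step .5mm"
    g=cv2.GaussianBlur(im,(0,0),.6); ys=np.arange(y0,y1,.5); out=[]
    for x in xs:
        P=np.array([[*jw(x,y),z] for y in ys]); u=proj(C,P).astype(np.float32)
        out.append(cv2.remap(g,u[:,:1],u[:,1:],cv2.INTER_LINEAR).reshape(-1,3))
    return ys,np.mean(out,0)
if __name__=='__main__':
    st(); C=cal('wrist'); im=ctrl.camera('wrist'); cv2.imwrite('pics/wm.png',im); np.save('wm.npy',C[2])
    for lab,xs,y0,y1,z in (('plate top z36',np.arange(-20,21,2),50,72,.036),('tile top z32',np.arange(-20,21,2),46,62,.032),('knob z82',[-1,0,1],72,100,.082),('fork edge z52',[104-30,104-28],60,112,.052)):
        ys,p=prof(C,im,xs,y0,y1,z); print(lab); print(' '.join('%g:%d/%d'%(y,b[0],b[2]) for y,b in list(zip(ys,p))[::2]))
    for n,p in (('bar44',(90,44,44)),('bar4',(90,4,44))):
        u=proj(C,[[*jw(p[0],p[1]),p[2]/1e3]])[0]; x,y=u.round().astype(int); w=cv2.cvtColor(im,cv2.COLOR_BGR2GRAY)[y-14:y+15,x-14:x+15]; m=(w<200)
        k,l,s_,c=cv2.connectedComponentsWithStats(m.astype(np.uint8)); i=l[14,14]; print(n,'pred',u.round(1),'meas',c[i]+[x-14,y-14],s_[i,4])
E
python3 meas.py
```

```text
clock: 56.05
ee_pos: [0.5698, -0.0798, 0.2903]
eef_rot: [180.0, 0.0, 98.9]
ft_force: [-0.7, -0.2, 0.6]
gripper_width: 0.499
grip_force: 0.0
{'clock': 56.05, 'joints': [-12.606, 30.647, 96.38, -0.005, 52.955, -21.523], 'ee_pos': [0.57, -0.08, 0.29], 'eef_rot': [179.985, 0.01, 98.921], 'ft_force': [-0.67, -0.177, 0.615], 'gripper_width': 0.499, 'grip_force': 0.0}
plate top z36
50:84/182 51:82/178 52:81/173 53:81/172 54:81/172 55:81/172 56:81/171 57:82/170 58:104/171 59:151/183 60:182/195 61:188/198 62:189/198 63:179/189 64:153/162 65:128/139 66:121/133 67:110/122 68:92/104 69:85/96 70:95/104 71:115/126
tile top z32
46:83/182 47:84/184 48:85/184 49:84/182 50:82/178 51:81/173 52:81/172 53:81/172 54:81/173 55:81/171 56:82/170 57:96/170 58:141/180 59:178/194 60:187/198 61:189/198
knob z82
72:139/149 73:115/125 74:106/116 75:84/94 76:69/79 77:73/86 78:75/114 79:77/154 80:90/195 81:99/214 82:103/226 83:108/235 84:108/235 85:107/234 86:107/233 87:106/232 88:106/232 89:107/233 90:107/233 91:108/233 92:107/233 93:107/232 94:100/219 95:78/154 96:93/120 97:136/143 98:141/145 99:132/135
fork edge z52
60:191/203 61:189/200 62:190/200 63:191/202 64:191/202 65:188/200 66:186/197 67:180/192 68:169/182 69:137/149 70:110/118 71:106/114 72:107/114 73:113/118 74:156/161 75:214/218 76:228/231 77:229/232 78:229/232 79:228/231 80:227/231 81:227/231 82:227/231 83:227/230 84:228/231 85:227/230 86:221/225 87:217/222 88:218/222 89:220/225 90:196/200 91:174/179 92:176/180 93:179/182 94:201/205 95:225/228 96:226/229 97:225/229 98:202/208 99:129/136 100:109/116 101:121/133 102:148/163 103:170/185 104:183/196 105:185/196 106:185/197 107:185/198 108:186/198 109:183/196 110:185/196 111:185/198
bar44 pred [406.7 191.7] meas [405.90151515 191.01893939] 264
bar4 pred [399.7 244.2] meas [399.         243.61434978] 223
```

Run:
```python
from meas import *
K,d,_=cal('wrist')
def edges(ys,p,thr): 
    v=p[:,0]; return [round(float(ys[i]+.5*(thr-v[i])/(v[i+1]-v[i])),2) for i in range(len(v)-1) if (v[i]-thr)*(v[i+1]-thr)<0]
for f,e in (('w14','w14'),('w17','w17'),('wm','wm')):
    C=(K,d,np.load(e+'.npy')); im=cv2.imread(f'pics/{f}.png')
    print(f,'fork',[edges(*prof(C,im,[x],66,106,.052),160) for x in (60,66,72,76)])
    ys,p=prof(C,im,np.arange(-20,21,2),50,80,.036); print(' plate',' '.join('%g:%d'%(y,b[0]) for y,b in list(zip(ys,p))[::2]))
    ys,p=prof(C,im,[-1,0,1],74,100,.082); print(' knob red',' '.join('%g:%d'%(y,b[2]) for y,b in list(zip(ys,p))[::2]))
    w=cv2.cvtColor(im,cv2.COLOR_BGR2GRAY)
    for n,p in (('bar44',(90,44,44)),('bar4',(90,4,44))):
        u=proj(C,[[*jw(p[0],p[1]),p[2]/1e3]])[0]; x,y=u.round().astype(int); q=w[max(y-12,0):y+13,x-12:x+13]
        k,l,s_,c=cv2.connectedComponentsWithStats((q<200).astype(np.uint8)); i=l[12,12]; print(' ',n,(c[i]+[x-12,y-12]-u).round(2),s_[i,4])
```

```text
w14 fork [[72.2, 98.83], [73.66, 98.78], [73.77, 98.79], [70.58, 72.57, 99.42, 102.86]]
 plate 50:163 51:163 52:164 53:162 54:160 55:160 56:167 57:196 58:236 59:252 60:253 61:246 62:233 63:217 64:185 65:152 66:145 67:153 68:166 69:177 70:184 71:186 72:186 73:185 74:185 75:185 76:183 77:181 78:179 79:176
 knob red 74:255 75:255 76:255 77:255 78:255 79:253 80:252 81:251 82:251 83:251 84:250 85:250 86:250 87:249 88:249 89:247 90:245 91:244 92:244 93:241 94:228 95:184 96:138 97:121 98:120 99:119
  bar44 [-0.55 -0.46] 121
  bar4 [-0.56 -0.5 ] 105
w17 fork [[99.15], [99.13], [99.14], [68.41, 100.14]]
 plate 50:163 51:163 52:164 53:164 54:162 55:161 56:166 57:190 58:231 59:250 60:253 61:248 62:238 63:227 64:199 65:158 66:144 67:149 68:166 69:187 70:197 71:197 72:194 73:190 74:186 75:181 76:177 77:174 78:170 79:167
 knob red 74:253 75:253 76:254 77:255 78:255 79:254 80:253 81:252 82:251 83:251 84:251 85:250 86:250 87:250 88:250 89:250 90:250 91:250 92:250 93:249 94:238 95:200 96:148 97:137 98:147 99:160
  bar44 [-0.7  -0.67] 125
  bar4 [-0.57 -0.63] 126
wm fork [[74.17, 98.52], [74.26, 98.44], [74.16, 98.54], [69.14, 73.82, 90.18, 93.7, 98.71, 101.59]]
 plate 50:84 51:82 52:81 53:81 54:81 55:81 56:81 57:82 58:104 59:151 60:182 61:188 62:189 63:179 64:153 65:128 66:121 67:110 68:92 69:85 70:95 71:115 72:130 73:139 74:142 75:140 76:138 77:137 78:137 79:139
 knob red 74:116 75:94 76:79 77:86 78:114 79:154 80:195 81:214 82:226 83:235 84:235 85:234 86:233 87:232 88:232 89:233 90:233 91:233 92:233 93:232 94:219 95:154 96:120 97:143 98:145 99:135
  bar44 [-0.8  -0.68] 264
  bar4 [-0.74 -0.57] 223
```

The stop hasn't moved. The plate is in by roughly 0.8 to 1.4 mm, judging by both the picture and the rising force. I'll push about 0.12 rad more.

```bash
python3 - <<'E'
from h import *
rel(*knob(1.51),.232,39.1)
E
python3 -m inch '[0,0,0,0,0,-2,0, 0,0,0,-4.5,-1.85,0,0, 0,0,0,-4.5,-1.85,0,0, 0,0,0,-4.6,-1.85,0,0, 0,0,0,-4.6,-1.85,0,0, 0,0,0.15,0,0,0,0, 0,0,0.15,0,0,0,0, 0,0,0.15,0,0,0,0]' >/dev/null; python3 -m inch '[0,0,0.15,0,0,0,0, 0,0,0.15,0,0,0,0, 0,0,0.15,0,0,0,0, 0,0,0.147,0,0,0,0, 0,0,0,0,0,0,0]'
python3 - <<'E'
from h import *
camst(); rel(*knob(1.51),.232,39.1)
C=cal('wrist'); h=cv2.cvtColor(ctrl.camera('wrist'),cv2.COLOR_BGR2HSV); u=proj(C,[[*knob(1.51),.082]])[0]; print(u.round(1)); x,y=u.round().astype(int)
for r in range(y-24,y+25,3): print(' '.join('%3d/%3d'%(h[r,c,1],h[r,c,2]) for c in range(x-28,x+29,4)))
E
```

```text
shift cm [-18.44  -7.13   5.84] turn z 1.044
clock: 57.72
ee_pos: [0.5251, -0.2708, 0.3104]
eef_rot: [180.0, -0.0, 39.0]
ft_force: [0.2, -0.3, 0.6]
gripper_width: 0.502
grip_force: 0.0
radius 0.0859 cam-equiv 1.552 yaw 39.0 Ft 0.39 Fr -0.01
shift cm [0.09 0.35 7.84] turn z -0.001
[283.4 233.7]
130/ 88 132/ 87 135/ 87 133/ 88 133/ 90 133/ 96 141/ 96 141/ 94 138/ 87 130/116 143/139 139/141 139/143 139/143 142/140
139/ 92 135/ 87 133/ 86 132/ 89 135/ 89 137/ 97 140/ 95 142/ 95 139/ 90 138/ 96 144/140 143/139 139/141 140/144 141/143
139/ 92 142/ 90 133/ 88 135/ 87 139/ 90 142/ 97 141/ 96 140/ 95 140/ 95 136/ 88 139/130 144/140 142/140 142/140 140/144
142/115 137/ 91 136/ 90 138/ 87 135/ 91 141/ 98 143/ 96 139/ 90 140/ 95 138/ 87 142/122 142/131 144/140 143/139 141/141
141/136 145/123 142/122 134/ 93 139/101 139/ 99 142/ 97 137/ 95 141/ 87 140/ 89 139/123 142/124 144/131 144/140 142/140
142/138 143/141 146/152 144/143 144/136 145/104 147/147 149/156 146/136 139/ 92 143/125 141/125 143/123 142/131 145/139
142/140 141/139 142/142 144/152 143/137 146/155 150/165 147/163 147/153 147/144 143/1
[... 534 characters left out ...]
/147 144/147 142/145 143/125 147/127 147/123 144/124 143/132 143/132 142/126 141/127 140/129 141/130
144/167 143/166 145/155 144/143 143/128 141/125 142/124 142/124 144/124 141/130 143/132 143/130 140/126 141/127 142/129
145/162 144/166 143/166 145/144 143/130 143/127 141/127 143/125 141/123 142/124 142/131 143/132 144/131 142/126 142/126
145/156 144/161 144/167 144/158 145/137 142/131 143/127 141/127 141/125 143/123 142/124 142/131 145/132 144/129 142/126
146/154 145/157 144/161 143/166 143/144 144/136 141/132 142/129 143/127 141/125 141/123 142/124 145/130 144/131 144/129
144/145 145/155 144/158 144/161 141/146 143/144 144/136 143/132 144/129 142/126 141/125 141/123 142/124 143/130 147/132
```

```bash
python3 -m inch '[0,0,0,0.08,0.35,3,0, 0,0,0,0,0,3,0, 0,0,0,0,0,1.8,0, 0,0,0,0,0,0,-0.48, 0,0,0,0,0,0,-0.48, 0,0,0,0,0,0,-0.48, 0,0,0,0,0,0,-0.48]' >/dev/null; python3 -c "from h import *;camst()"; for i in 1; do python3 -m inch '[0,0,0.04,0.01,-0.34,0,-0.48, 0,0,0.04,0.01,-0.34,0,-0.48]' >/dev/null; python3 -c "from h import *;camst()"; done; python3 -m inch '[0,0,0.04,0.01,-0.33,0,-0.48, 0,0,0.035,0.01,-0.3,0,-0.48]' >/dev/null; python3 -c "from h import *;camst()"
```

```text
radius 0.0844 cam-equiv 1.513 yaw 39.1 Ft 0.66 Fr -0.71
radius 0.0842 cam-equiv 1.588 yaw 34.4 Ft 7.17 Fr 1.32
radius 0.0841 cam-equiv 1.662 yaw 30.1 Ft 6.61 Fr 2.96
```

```bash
python3 -m inch '[0,0,0,0,0,0,0, 0,0,0,0,0,0,0, 0,0,0,0,0,0,0, 0,0,0,0,0,-4,0, 0,0,0,0,0,-4,0]' >/dev/null;  python3 -m inch '[0,0,-0.15,0,0,0,0, 0,0,-0.15,0,0,0,0, 0,0,-0.15,0,0,0,0, 0,0,-0.15,0,0,0,0, 0,0,-0.15,0,0,0,0, 0,0,-0.15,0,0,0,0, 0,0,-0.15,0,0,0,0, 0,0,-0.15,0,0,0,0]'; python3 -c "
from h import *
rel(*jw(0,20),.29,99.08)"
```

```text
clock: 60.78
ee_pos: [0.5208, -0.2615, 0.312]
eef_rot: [-180.0, -0.0, 99.2]
ft_force: [0.5, 0.6, 0.7]
gripper_width: 0.503
grip_force: 0.0
shift cm [17.25  7.77  2.2 ] turn z 0.003
```

```bash
python3 -m inch '[0,0,0,4.25,1.94,0,0, 0,0,0,4.25,1.94,0,0, 0,0,0,4.35,1.94,0,0, 0,0,0,4.4,1.94,1,0, 0,0,0,0,0,1.2,0, 0,0,0,0,0,0,0, 0,0,0,0,0,0,0]'; mv pics/wm.png pics/wm1.png; cp wm.npy wm1.npy
python3 meas.py | grep -A1 -E 'plate|tile|bar'
python3 - <<'E'
from meas import *
K,d,_=cal('wrist')
def edges(ys,p,thr): 
    v=p[:,0]; return [round(float(ys[i]+.5*(thr-v[i])/(v[i+1]-v[i])),2) for i in range(len(v)-1) if (v[i]-thr)*(v[i+1]-thr)<0]
for f in ('wm1','wm'):
    C=(K,d,np.load(f+'.npy')); im=cv2.imread(f'pics/{f}.png')
    print(f,'fork',[edges(*prof(C,im,[x],66,106,.052),160) for x in (60,66,72)],'plate',edges(*prof(C,im,np.arange(-20,21,2),50,72,.036),135))
    ys,p=prof(C,im,np.arange(-20,21,2),-102,62,.032); print(' tile joints',[float(y) for y,a,b,c in zip(ys[1:-1],p[:-2,2],p[1:-1,2],p[2:,2]) if b<a and b<=c and b<150])
E
```

```text
clock: 61.65
ee_pos: [0.5706, -0.0801, 0.2903]
eef_rot: [180.0, 0.0, 98.9]
ft_force: [0.6, -0.3, 1.4]
gripper_width: 0.495
grip_force: 0.0
plate top z36
50:85/183 51:84/181 52:83/177 53:81/173 54:81/171 55:81/172 56:81/172 57:81/171 58:82/169 59:99/169 60:145/180 61:182/196 62:191/200 63:191/200 64:182/191 65:155/164 66:128/138 67:119/130 68:110/121 69:99/110 70:96/107 71:104/113
tile top z32
46:83/180 47:84/181 48:84/183 49:85/183 50:84/181 51:83/178 52:81/173 53:81/171 54:81/171 55:81/172 56:81/171 57:82/170 58:92/168 59:133/176 60:176/193 61:190/199
--
bar44 pred [405.6 191. ] meas [404.98884758 190.32342007] 269
bar4 pred [398.8 243.5] meas [397.92410714 242.91517857] 224
wm1 fork [[74.17, 98.52], [74.26, 98.44], [74.16, 98.54]] plate [58.67, 64.69]
 tile joints [-98.0]
wm fork [[74.96, 99.32], [75.1, 99.23], [75.01, 99.38]] plate [59.81, 65.72]
 tile joints [-97.0]
```

The stop slipped about 0.85 mm as the pin's hole clearance took up, so the plate is in only about 0.7 mm. Aiming for cam ≈ 1.85 gives 1.2 to 2.9 mm either way.

```bash
python3 -m inch '[0,0,0,0,0,-2,0, 0,0,0,-4.25,-1.94,0,0, 0,0,0,-4.25,-1.94,0,0, 0,0,0,-4.35,-1.94,0,0, 0,0,0,-4.4,-1.94,0,0, 0,0,0,0,0,0,0]' >/dev/null; python3 -m inch '[0,0,0.15,0,0,0,0, 0,0,0.15,0,0,0,0, 0,0,0.15,0,0,0,0, 0,0,0.15,0,0,0,0, 0,0,0.15,0,0,0,0, 0,0,0.15,0,0,0,0, 0,0,0.15,0,0,0,0, 0,0,0.08,0,0,0,0]'
python3 - <<'E'
from h import *
camst(); rel(*knob(1.63),.232,34.4)
C=cal('wrist'); im=ctrl.camera('wrist'); u=proj(C,[[*knob(1.63),.082]])[0]; print(u.round(1)); x,y=u.round().astype(int)
h=cv2.cvtColor(im,cv2.COLOR_BGR2HSV)[y-25:y+20,x-25:x+26]; m=cv2.inRange(h,(0,145,142),(20,200,255)); k,l,s_,c=cv2.connectedComponentsWithStats(m)
for i in range(1,k):
    if s_[i,4]>60: print('blob',(c[i]+[x-25,y-25]).round(1),s_[i])
E
```

```text
clock: 63.45
ee_pos: [0.5209, -0.2611, 0.3103]
eef_rot: [180.0, -0.0, 34.0]
ft_force: [-0.3, 0.3, 0.2]
gripper_width: 0.5
grip_force: 0.0
radius 0.0837 cam-equiv 1.674 yaw 34.0 Ft -0.37 Fr 0.11
shift cm [-0.14  0.37  7.83] turn z -0.007
[283.6 236.9]
blob [284.3 231.1] [19 16 13  8 64]
blob [265.1 252.2] [ 0 33 15 12 81]
```

```bash
python3 -m inch '[0,0,0,-0.12,0.36,3,0, 0,0,0,0,0,3,0, 0,0,0,0,0,1.8,0, 0,0,0,0,0,0,-0.48, 0,0,0,0,0,0,-0.48, 0,0,0,0,0,0,-0.48, 0,0,0,0,0,0,-0.48]' >/dev/null; python3 -c "from h import *;camst()"
python3 -m inch '[0,0,0.04,0.01,-0.34,0,-0.48, 0,0,0.04,0.01,-0.34,0,-0.48]' >/dev/null; python3 -c "from h import *;camst()"; python3 -m inch '[0,0,0.04,0.01,-0.34,0,-0.48, 0,0,0.04,0.01,-0.34,0,-0.48]' >/dev/null; python3 -c "from h import *;camst()"; python3 -m inch '[0,0,0.04,0.01,-0.34,0,-0.48, 0,0,0.04,0.01,-0.34,0,-0.48]' >/dev/null; python3 -c "from h import *;camst()"
```

```text
radius 0.0850 cam-equiv 1.626 yaw 34.2 Ft -0.70 Fr 0.03
radius 0.0849 cam-equiv 1.700 yaw 29.5 Ft 6.25 Fr 0.14
radius 0.0849 cam-equiv 1.780 yaw 25.0 Ft 5.30 Fr 0.90
radius 0.0849 cam-equiv 1.859 yaw 20.4 Ft 7.79 Fr 2.65
```

```bash
python3 -m inch '[0,0,0,0,0,0,0, 0,0,0,0,0,0,0, 0,0,0,0,0,0,0, 0,0,0,0,0,-4,0, 0,0,0,0,0,-4,0]' >/dev/null;  python3 -m inch '[0,0,-0.17,0,0,0,0, 0,0,-0.17,0,0,0,0, 0,0,-0.17,0,0,0,0, 0,0,-0.17,0,0,0,0, 0,0,-0.17,0,0,0,0, 0,0,-0.17,0,0,0,0, 0,0,-0.17,0,0,0,0, 0,0,-0.175,0,0,0,0]'; python3 -c "
from h import *
rel(*jw(0,20),.29,99.08)"
```

```text
clock: 66.75
ee_pos: [0.5127, -0.2469, 0.312]
eef_rot: [-180.0, -0.0, 99.0]
ft_force: [-0.4, -0.6, -0.3]
gripper_width: 0.498
grip_force: 0.0
shift cm [15.72  8.28  2.2 ] turn z -0.001
```

```bash
python3 -m inch '[0,0,0,3.93,2.07,0,0, 0,0,0,3.93,2.07,0,0, 0,0,0,3.93,2.07,0,0, 0,0,0,3.93,2.07,1,0, 0,0,0,0,0,1.2,0, 0,0,0,0,0,0,0, 0,0,0,0,0,0,0]'; mv pics/wm.png pics/wm2.png; cp wm.npy wm2.npy
python3 meas.py | grep -A1 -E 'plate|bar'
cat > cmp.py <<'E'
from meas import *
K,d,_=cal('wrist')
def edges(ys,p,thr): 
    v=p[:,0]; return [round(float(ys[i]+.5*(thr-v[i])/(v[i+1]-v[i])),2) for i in range(len(v)-1) if (v[i]-thr)*(v[i+1]-thr)<0]
for f in ('wm1','wm2','wm'):
    C=(K,d,np.load(f+'.npy')); im=cv2.imread(f'pics/{f}.png')
    print(f,'fork',[edges(*prof(C,im,[x],66,106,.052),160) for x in (60,66,72)],'plate',edges(*prof(C,im,np.arange(-20,21,2),50,72,.036),135))
E
python3 cmp.py
```

```text
clock: 67.62
ee_pos: [0.5708, -0.08, 0.2903]
eef_rot: [180.0, 0.0, 98.6]
ft_force: [0.3, -0.5, -0.3]
gripper_width: 0.5
grip_force: 0.0
plate top z36
50:84/182 51:85/184 52:85/184 53:84/181 54:83/176 55:81/172 56:81/172 57:81/172 58:82/174 59:82/173 60:83/171 61:100/169 62:147/181 63:184/197 64:191/200 65:192/201 66:185/193 67:158/166 68:129/139 69:122/133 70:116/127 71:104/115
--
bar44 pred [405.3 190.3] meas [404.66292135 189.61797753] 267
bar4 pred [398.7 243. ] meas [398.05726872 242.39207048] 227
wm1 fork [[74.17, 98.52], [74.26, 98.44], [74.16, 98.54]] plate [58.67, 64.69]
wm2 fork [[74.96, 99.32], [75.1, 99.23], [75.01, 99.38]] plate [59.81, 65.72]
wm fork [[76.69, 101.19], [76.87, 101.08], [76.93, 101.16]] plate [61.75, 67.78]
```

Stop total slip is now about 2.65 mm, which is the end of the pin's clearance, with the plate still only about 0.7 mm in. The next push, to cam ≈ 1.98, goes into the spring.

```bash
python3 -m inch '[0,0,0,0,0,-2,0, 0,0,0,-3.93,-2.07,0,0, 0,0,0,-3.93,-2.07,0,0, 0,0,0,-3.93,-2.07,0,0, 0,0,0,-3.93,-2.07,0,0, 0,0,0,0,0,0,0]' >/dev/null; python3 -m inch '[0,0,0.164,0,0,0,0, 0,0,0.164,0,0,0,0, 0,0,0.164,0,0,0,0, 0,0,0.164,0,0,0,0, 0,0,0.164,0,0,0,0, 0,0,0.164,0,0,0,0, 0,0,0.164,0,0,0,0, 0,0,0.164,0,0,0,0]' >/dev/null
python3 - <<'E'
from h import *
camst(); rel(*knob(1.82),.232,23.5)
E
```

```text
radius 0.0846 cam-equiv 1.871 yaw 23.2 Ft -0.02 Fr 0.24
shift cm [-0.05  0.43  7.84] turn z -0.006
```

```bash
python3 -m inch '[0,0,0,-0.05,0.42,3,0, 0,0,0,0,0,3,0, 0,0,0,0,0,1.8,0, 0,0,0,0,0,0,-0.48, 0,0,0,0,0,0,-0.48, 0,0,0,0,0,0,-0.48, 0,0,0,0,0,0,-0.48]' >/dev/null; python3 -c "from h import *;camst()"
python3 -m inch '[0,0,0.04,0.01,-0.34,0,-0.48, 0,0,0.04,0.01,-0.34,0,-0.48]' >/dev/null; python3 -c "from h import *;camst()"; python3 -m inch '[0,0,0.04,0.01,-0.34,0,-0.48, 0,0,0.04,0.01,-0.34,0,-0.48]' >/dev/null; python3 -c "from h import *;camst()"; python3 -m inch '[0,0,0.04,0.01,-0.34,0,-0.48,0,0,0,0,0,0,-0.48]' >/dev/null; python3 -c "from h import *;camst()"
```

```text
radius 0.0851 cam-equiv 1.817 yaw 23.5 Ft 0.56 Fr -0.61
radius 0.0850 cam-equiv 1.891 yaw 18.8 Ft 8.18 Fr 0.77
radius 0.0850 cam-equiv 1.968 yaw 14.2 Ft 8.42 Fr 1.75
radius 0.0850 cam-equiv 2.010 yaw 12.0 Ft 5.42 Fr 0.67
```

```bash
python3 -m inch '[0,0,0,0,0,0,0, 0,0,0,0,0,0,0, 0,0,0,0,0,0,0, 0,0,0,0,0,-4,0, 0,0,0,0,0,-4,0, 0,0,-0.16,0,0,0,0, 0,0,-0.16,0,0,0,0]' >/dev/null;  python3 -m inch '[0,0,-0.17,0,0,0,0, 0,0,-0.17,0,0,0,0, 0,0,-0.17,0,0,0,0, 0,0,-0.17,0,0,0,0, 0,0,-0.17,0,0,0,0, 0,0,-0.17,0,0,0,0, 0,0,-0.18,0,0,0,0, 0,0,0,0,0,0,0]'; python3 -c "
from h import *
rel(*jw(0,20),.29,99.08)"
```

```text
clock: 72.92
ee_pos: [0.5089, -0.2347, 0.312]
eef_rot: [-180.0, -0.0, 99.0]
ft_force: [-1.3, -0.5, -0.1]
gripper_width: 0.5
grip_force: 0.0
shift cm [14.44  8.48  2.2 ] turn z -0.001
```

```bash
python3 -m inch '[0,0,0,3.61,2.12,0,0, 0,0,0,3.61,2.12,0,0, 0,0,0,3.61,2.12,0,0, 0,0,0,3.61,2.12,1,0, 0,0,0,0,0,1.2,0, 0,0,0,0,0,0,0, 0,0,0,0,0,0,0]'>/dev/null; mv pics/wm.png pics/wm3.png; cp wm.npy wm3.npy; sed -i "s/'wm2','wm'/'wm2','wm3','wm'/" cmp.py
python3 meas.py | grep -A1 -E 'bar'; python3 cmp.py
python3 - <<'E'
from h import *
# pin head & collar position in the picture
C=cal('wrist'); im=cv2.imread('pics/wm.png'); g=cv2.cvtColor(im,cv2.COLOR_BGR2GRAY)
u=proj(C,[[*jw(90,86),.088]])[0]; print('pin head pred',u); x,y=u.round().astype(int); print('\n'.join(' '.join('%3d'%v for v in r) for r in g[max(y-33,0):y+28:3,x-30:x+31:3]))
E
```

```text
bar44 pred [406.9 191.9] meas [406.2247191  191.33333333] 267
bar4 pred [399.9 244.4] meas [399.17333333 243.77333333] 225
wm1 fork [[74.17, 98.52], [74.26, 98.44], [74.16, 98.54]] plate [58.67, 64.69]
wm2 fork [[74.96, 99.32], [75.1, 99.23], [75.01, 99.38]] plate [59.81, 65.72]
wm3 fork [[76.69, 101.19], [76.87, 101.08], [76.93, 101.16]] plate [61.75, 67.78]
wm fork [[77.06, 101.46], [77.26, 101.4], [77.15, 101.46]] plate [63.16, 68.96]
pin head pred [448.26181606 137.24058597]
219 218 219 217 215 216 213 209 210 216 215 212 131 103 100 100  99  99 100  97  98
208 210 218 218 219 217 216 216 215 221 220 218 120 103  99 100 100 100 100  96  99
120 123 213 217 218 217 216 215 217 221 221 213 107 101 101 101 101 100  99  98  99
117 121 136 201 179 216 216 216 218 221 221 204 105 100 100  99 100 101  97  97 101
138 141 158 243 248 240 218 216 220 222 222 190 102 100 100 100 101 100  97  99 103
138 129 110 143 227 242 236 211 221 221 221 171 101 100  99 101 101  99  98 100 104
 91  71  72  70  70  73  80  83  99 121 145 114  97 101  99 100 100  98  98 101 104
 71  71  71  70  69  69  68 
[... 447 characters left out ...]
 118 100 101 103 105 107 106
 86  70  67  67  65  73 136 143 137 136 133 131 127 128 108  98 101 105 108 108 107
234 209 147  84  67  66 118 142 138 136 134 131 129 113 100  99 103 105 109 107 106
230 233 228 197 186 133  89 114 134 131 132 123 110 101  99 101 104 106 108 108 105
195 195 192 194 219 219 220 209 193 168 106 103 102 102  99 101 105 108 108 107 105
233 232 223 221 156 150 150 152 150 131 102 102 102 101  98  98 106 109 108 107 106
242 245 244 238 114 108 108 107 104 103 104 101 103 100  95 102 108 108 107 105 104
250 250 248 238 111 107 109 107 102 103 103 103 102 100  96 105 108 108 108 105 103
252 251 248 225 110 108 108 106 104 105 104 103 102  98  98 106 109 108 107 105 104
```

The plate has moved 1.1 mm further relative to the stop, so it is in by about 1.8 to 2.4 mm. The pin is upright at its place. I'll raise the arm and hand in.

```bash
python3 -m inch '[0,0,0,0,0,-3,0, 0,0,0,0,0,-3,0, 0,0,0,0,0,0,0, 0,0,0,0,0,0,0]'; python3 -c "
from rig import ctrl
print(ctrl.close_job())"
```

```text
clock: 74.35
ee_pos: [0.5695, -0.0792, 0.3497]
eef_rot: [-180.0, -0.0, 99.1]
ft_force: [-0.5, 0.6, -0.7]
gripper_width: 0.499
grip_force: 0.0
the job is handed in; nothing more can be done
None
```

I handed the job in with all four tiles in the track, the pin seated through fork and bar, and the cam at about 1.98 rad; I estimate the face plate is pressed in about 2 mm, no verdict came back, and I viewed 15 pictures against the limit of 14.

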